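Gauge the taper-shank heads

ROBOT

A 6-joint arm with a two-finger parallel gripper is mounted at the origin on a cart in front of the work surface, level with it; the furniture and walls round the work are solid. World frame = base frame: x ahead of the robot, y to its left, z up, the work surface at z = 0. Lengths are in mm, angles in rad, forces in N, time in s.
With the tool pointing down it reaches from about 275 to 750 mm from the base axis. Payload 10.2 kg.
Tool frame: the origin (TCP) lies on the centre line of the jaws, within the pads' length; the fingertips stand 17 mm ahead of it and the grasp point (between the pads) lies 2 mm behind it (ctrl.tip_extent is the distance from the TCP to the fingertips, in mm); z points along the fingers, y is the line along which they close (so a half turn about z gives the same grasp; the last joint's range is limited). The gripper opens to 85 mm and grips with 20 to 120 N. Pads are 22 mm wide; open, the fingers measure 114 mm over their backs; the gripper's body (76 mm by 85 mm) begins 54 mm behind the grasp point. The pads swing forward as they close: fully open they stand 13 mm farther back than shut.
Start: joints at [-1.438, 0.313, 1.498, -0, 1.331, -0.223], TCP at [182.866, -492.129, 248.294] pointing down, gripper open.
Joint ranges: [-2.94, 2.94], [-0.97, 2.17], [0.19, 2.56], [-1.23, 4.37], [0.02, 3.11], [-2.88, 2.88]. Speed limits (rad/s): [2.39, 2.39, 3.01, 3.14, 3.14, 3.14].

INTERFACE

Orientations are given as a unit quaternion [w, x, y, z].
In Python, from rig import sensors, capture, ctrl, cut_out, place_of gives the robot as it stands.
- The arm moves only by the shell command python3 -m jog 'ROWS' [FORCE]. ROWS is JSON, a list of rows, each a list of 3 entries, a list of its own where there are three numbers: the shift along the world's x, y, z in mm, then the turn, a rotation vector about the world's x, y, z in degrees, then the closure, from 0 (fully open) to 1 (shut). A call has exactly 8 rows; each row is the pose to reach, as a shift and turn from the pose commanded when the call began; what a row does not reach only later rows make up. A row lasts 1/12 s, in which the tool goes at most 41.7 mm and 7.16 degrees, less where a joint would pass 70% of its speed; a pose out of reach is approached as far as the arm can. A call with a gripper value outside its range is refused whole. The fingers move at their own pace and stop on an object; FORCE is the grip in N (left out, the last holds). Time passes only in rows, so rows that repeat a pose let the fingers close, or fill a call up. It gives the time, the measured TCP pose, the force and the opening at its end, in the units of the state.
- sensors.sense(): the state, without advancing time (a new reading comes with each control period).
- capture(name): name is "scene" or "side" or "wrist"; returns a dict with "color" (384x512x3 uint8, blue, green, red), "z_map" (384x512 float32, mm along the optical axis (not along the pixel's ray), 0 where there is no reading), "camera_matrix" (3x3 intrinsics, pixels), "R" (3x3) and "t" (3): a world point X has camera coordinates R X + t. Camera axes: x right, y down, z forward; pixel columns grow to the right and rows downward; lengths in mm; the calibration is good to about 2 mm. A picture is of the moment at which its call begins.
- ctrl.finish_job(): hands the job in, once; it reports no verdict.
Trained networks look in a picture, given as the dict that the camera call returned (one of the last four; its "shot" number tells which), for a name from the list of things; names that differ only in an ending like _2 or _b are one class to them, and where a whole thing is asked for, a point or a joint stands for the part that bears it (a point fixed in the world has none). Each returns a list of dicts, best first, with "p" (0 to 1); they miss things now and then, are a little off and sometimes report something else, mostly with a low value. They report only what shows in the picture. A call takes as long as a camera call. They do not tell look-alikes from the thing itself.
- cut_out(picture, query): "region" (384x512 bool, what is visible of it) and "box" ([left, top, right, bottom] in pixels, round what is visible of it).
- place_of(picture, query): "centre" ([row, column] in pixels: a listed point, or the origin of a listed thing).
The state is a dict: "time_s": time; "joints": joint angles; "dq": joint speeds; "tau": joint torques, N m; "eef_pos": TCP position; "ee_rot": TCP orientation; "force": force on the tool from outside, world axes, zero at the start; "wrist_torque": the same for the moment, N m; "grip_width": opening from 0.0 (shut) to 1.0 (fully open).
Only numpy, scipy, OpenCV 4.12 (cv2) and the standard library are available. Lean on these libraries where they do the work, as an engineer would, in place of code of your own. Each camera call takes 0.05 s, during which the arm holds its last target. There are 200 camera calls.

TASK

Check each tool head in the rack on the gauging station, one after another from the longest head to the shortest: seat its tapered shank fully home in the carriage's socket with a twisting push, slide the carriage so that the white spot on the head rests right under the needle for two seconds, then draw the carriage back out and free the head by driving the drift (the wooden-handled wedge) through the slot under it, taking your hand off the head. Return each head upright to a hole of the rack, and finish with the grey dust plug standing in the empty socket, the drift lying flat on the table on its underside and the carriage fully drawn out; knock nothing over.

Things in the scene. Friction and masses are not known exactly. Their poses are not given: they have to be found in the camera images.
- long_head_grip (a point): Centre of the dark steel block of the long head, half-way up, on the shank's axis. The block is 74 mm long (its x), 34 mm wide (y, grasp across this), 38 mm high (z up). The underside of the collar below it is 35 mm under this point, the tang's end 116 mm under it. Mass about 0.4 kg. None if this head is absent.
- long_head_shank (a point): The middle of the long head's tapered shank, 63 mm below the block's centre. The round shank is 31 mm across at the collar and 20 mm across 57 mm lower; under it a flat tang 24 mm long, 9 mm thick along x, 16 mm wide along y. The collar above is 46 mm across and 8 mm thick, with an 8 mm high neck 28 mm across between it and the block.
- long_head_mark (a point): The marked spot of the long head: the middle of a white 9 mm disc let into the block's top face, 15 mm from the shank's axis along the block's +x, 19 mm above the block's centre.
- middle_head_grip (a point): Centre of the dark steel block of the middle head, half-way up, on the shank's axis. The block is 58 mm long (its x), 34 mm wide (y, grasp across this), 38 mm high (z up). The underside of the collar below it is 35 mm under this point, the tang's end 116 mm under it. Mass about 0.4 kg. None if this head is absent.
- middle_head_shank (a point): The middle of the middle head's tapered shank, 63 mm below the block's centre. The round shank is 31 mm across at the collar and 20 mm across 57 mm lower; under it a flat tang 24 mm long, 9 mm thick along x, 16 mm wide along y. The collar above is 46 mm across and 8 mm thick, with an 8 mm high neck 28 mm across between it and the block.
- middle_head_mark (a point): The marked spot of the middle head: the middle of a white 9 mm disc let into the block's top face, 15 mm from the shank's axis along the block's +x, 19 mm above the block's centre.
- short_head_grip (a point): Centre of the dark steel block of the short head, half-way up, on the shank's axis. The block is 44 mm long (its x), 34 mm wide (y, grasp across this), 38 mm high (z up). The underside of the collar below it is 35 mm under this point, the tang's end 116 mm under it. Mass about 0.4 kg. None if this head is absent.
- short_head_shank (a point): The middle of the short head's tapered shank, 63 mm below the block's centre. The round shank is 31 mm across at the collar and 20 mm across 57 mm lower; under it a flat tang 24 mm long, 9 mm thick along x, 16 mm wide along y. The collar above is 46 mm across and 8 mm thick, with an 8 mm high neck 28 mm across between it and the block.
- short_head_mark (a point): The marked spot of the short head: the middle of a white 9 mm disc let into the block's top face, 15 mm from the shank's axis along the block's +x, 19 mm above the block's centre.
- rack_hole0 (a point): Centre of one end hole of the wooden rack, at its top face, 95 mm above the table. The rack (290 x 100 mm) has three round holes 36 mm across in a row along its own x, 96 mm apart; a head hangs in a hole by its collar, tang down, in any turn (block centre 35 mm above this face).
- rack_hole1 (a point): Centre of the middle hole of the rack, at its top face. Axes as the rack's.
- rack_hole2 (a point): Centre of the other end hole of the rack, at its top face.
- carriage (a joint): Position of the station's carriage along its rails in m: 0 = fully drawn out at the robot's end (away from the needle), up to 0.135 towards the needle post. It moves along the x of the socket mouth, needs about 4 N and stays where it is left.
- socket_mouth (a point): Centre of the taper socket's mouth, in the flat top face of the 60 x 56 mm steel tower on the carriage, 137 mm above the table; mouth 33 mm across. x is the sliding direction towards the needle post, z up. A head is home when its collar lies flat on this face (block centre 35 mm above this point). Spring plungers grip the shank over the last 15 mm: pushing home takes 10 to 25 N, less with a twist.
- socket_ledge (a point): Ledge inside the socket, on its axis, 60 mm below the mouth. Its oblong opening lets the tang through only when the block's length lies along the mouth's x, either way round, to about 7 degrees; otherwise the tang lands on the ledge and the collar stands 21 mm proud: press lightly and turn until it drops, then push on with a small twist.
- knob_grip (a point): Centre of the black upright knob (26 mm across, 40 mm high) by which the carriage is slid; it stands 105 mm from the socket's axis, on the carriage's +y side, 67 mm above the table.
- slot_entry (a point): Middle of the floor of the drift slot, at the tower's -y face, 45 mm above the table, 28 mm from the socket's axis. The slot runs straight through the tower along y, 13 mm wide, 26 mm high. A narrow rest (14 mm wide) continues its floor 72 mm out to -y. A seated head's tang ends 11 mm above the floor.
- needle_tip (a point): Tip of the fixed needle that points down from an arm on the station's post, 197 mm above the table, 8 mm above the top of a seated head. The arm's top is 231 mm above the table.
- drift_grip (a point): Grip point of the drift (a wedge tool), on its handle's middle line, 13 mm above its flat underside. The wooden handle is 30 mm wide (y, grasp across this), 26 mm high, and runs from 30 mm behind this point to 50 mm ahead (x). Mass 0.28 kg.
- drift_tip (a point): Tip of the drift's steel blade, on its underside, 155 mm ahead of the grip point. Blade 8 mm thick, top edge sloping from 24 mm high at the handle to 6 mm here. It meets a seated tang when the tip is 50 mm inside the slot entry and lifts it 1 mm per 6 mm further (up to 20 N); the handle meets the tower with the grip point 50 mm from the entry. Pulled out, it leaves the head up, lightly held.
- plug_grip (a point): Centre of the knob of the grey dust plug, on its axis, 36 mm above its foot. Upright knob 24 mm across and 30 mm high over a flange 44 mm across and 6 mm thick, over a round spigot 28 mm across and 12 mm long that drops loosely into the socket's mouth until the flange lies on the face (this point 24 mm above the mouth). It stands on its spigot on the table. Mass 0.08 kg.
- oil_bottle: A small oiler standing on the table, 46 mm across, 134 mm high; origin under its middle. A bystander.
- tape_measure: A pocket tape measure, 64 x 84 x 32 mm, on the table; origin under its middle. A bystander.
There are look-alikes about, which are no part of the job. Of the things shaped like the part that bears plug_grip, the grey one is meant.

How it is judged:
By the outcome, as a careful person would: the job done as asked, in the order asked, and still so for the second after the job is handed in, with the robot touching nothing.
Of long_head, middle_head, short_head only 1 to 2 are there at a start; the rules pass over those that are not, and their reading is None.
At some moment in a run one of drift may be knocked a few centimetres aside while the robot is not near it.
It also fails if it takes over 210 s, if anything falls off the work surface, if the arm or the gripper's body presses on something with over 40 N, if the wrist force passes 120 N, or if a joint passes its speed limit or range.

## Working session

There is one attempt and no reset: what is moved stays moved. The work goes in short steps, Python scripts to look and compute and a shell command to move; the robot and the scene stay as the last step left them, time stands still between calls to the robot, and variables do not carry over. Pictures are saved under pics/ and viewed, on a budget of 19 in all, crops included, one or two more only if the job needs it, and the job is handed in when it is done.

```bash
ls; mkdir -p pics; cat > h.py <<'E'
import numpy as np, cv2
from rig import sensors, capture, ctrl, cut_out, place_of
def world(p,r,c,z=None,zw=None):
    K=p["camera_matrix"];R=np.array(p["R"]);t=np.array(p["t"]).ravel()
    ray=np.linalg.inv(K)@np.array([c,r,1.0])
    if zw is not None:
        o=-R.T@t; d=R.T@ray
        return o+d*(zw-o[2])/d[2]
    if z is None:
        a=p["z_map"][int(r)-1:int(r)+2,int(c)-1:int(c)+2];a=a[a>0]; z=np.median(a) if a.size else np.nan
    return R.T@(ray*z-t)
def pix(p,X):
    q=p["camera_matrix"]@(np.array(p["R"])@np.array(X)+np.array(p["t"]).ravel());return q[:2]/q[2]
E
python3 - <<'E'
from h import *
for n in("scene","side"):
    p=capture(n);cv2.imwrite(f"pics/{n}0.png",p["color"]);print(n,(-p["R"].T@np.array(p["t"]).ravel()).round())
    for q in "long_head_grip long_head_mark middle_head_grip middle_head_mark short_head_grip short_head_mark rack_hole0 rack_hole1 rack_hole2 socket_mouth knob_grip slot_entry needle_tip drift_grip drift_tip plug_grip oil_bottle tape_measure".split():
        for d in place_of(p,q)[:3]:
            r,c=d["centre"]
            if d["p"]>.15: print(q,round(d["p"],2),np.round([r,c]),world(p,r,c).round() if 0<r<383 and 0<c<511 else 0)
print(sensors.sense())
E
```

```text
pics
scene [ 73. 851. 642.]
long_head_mark 0.46 [206. 270.] [522.  19.  73.]
middle_head_grip 0.6 [249. 202.] [509. 324. 139.]
middle_head_mark 0.97 [244. 207.] [504. 314. 148.]
short_head_grip 0.49 [243. 182.] [602. 278.  93.]
rack_hole0 0.98 [248. 170.] [649. 271.  60.]
rack_hole0 0.96 [265. 208.] [501. 321. 100.]
rack_hole0 0.69 [274. 246.] [428. 294.  85.]
rack_hole1 0.98 [248. 170.] [649. 271.  60.]
rack_hole1 0.96 [265. 208.] [501. 321. 100.]
rack_hole1 0.69 [274. 246.] [428. 294.  85.]
rack_hole2 0.98 [248. 170.] [649. 271.  60.]
rack_hole2 0.96 [265. 208.] [501. 321. 100.]
rack_hole2 0.69 [274. 246.] [428. 294.  85.]
socket_mouth 0.82 [178. 267.] [551. -21. 129.]
knob_grip 0.57 [221. 247.] [536. 110.  72.]
slot_entry 0.57 [204. 273.] [512.  17.  79.]
needle_tip 0.81 [150. 230.] [ 864. -320.   31.]
drift_grip 0.67 [192. 306.] [ 504. -181.   19.]
plug_grip 0.6 [252. 241.] [506. 192.  44.]
plug_grip 0.59 [267. 274.] [438. 152.  -1.]
plug_grip 0.32 [192. 304.] [ 510. -179.   18.]
oil_bottle 0.82 [241. 184.] [602. 271.  94.]
oil_bottle 0.56 [249. 203.] [508. 324. 140.]
oil_bottle 
[... 1569 characters left out ...]
. 310.] [370. -38.  26.]
{'time_s': 1.9, 'joints': array([-1.43843130e+00,  3.12932635e-01,  1.49768048e+00, -8.90500459e-06,
        1.33101289e+00, -2.23399028e-01]), 'dq': array([ 0.0013003 , -0.00074302,  0.00020716, -0.00039338,  0.00052132,
       -0.00026904]), 'tau': array([-1.90407222e-04, -4.12162971e+01, -2.59900206e+01, -1.68886590e-04,
        4.50089183e-04,  2.52231831e-05]), 'eef_pos': array([ 182.84959488, -492.1408894 ,  248.28482571]), 'ee_rot': array([-1.68508995e-05,  9.84220479e-01,  1.76946458e-01, -3.56204769e-06]), 'force': array([ 0.64047876,  0.0507711 , -0.05571668]), 'wrist_torque': array([ 0.00286328, -0.02760546, -0.06437508]), 'grip_width': 1.0013007495459758}
```

View both.

```bash
python3 - <<'E'
import cv2,numpy as np
a=cv2.imread("pics/scene0.png")[110:330,120:400];b=cv2.imread("pics/side0.png")[110:330,120:400]
a=cv2.resize(a,None,fx=2.8,fy=2.8,interpolation=3);b=cv2.resize(b,None,fx=2.8,fy=2.8,interpolation=3)
cv2.imwrite("pics/s1.png",a[:600]);cv2.imwrite("pics/d1.png",b[:600])
E
```

```text
(no output)
```

View pics/s1.png

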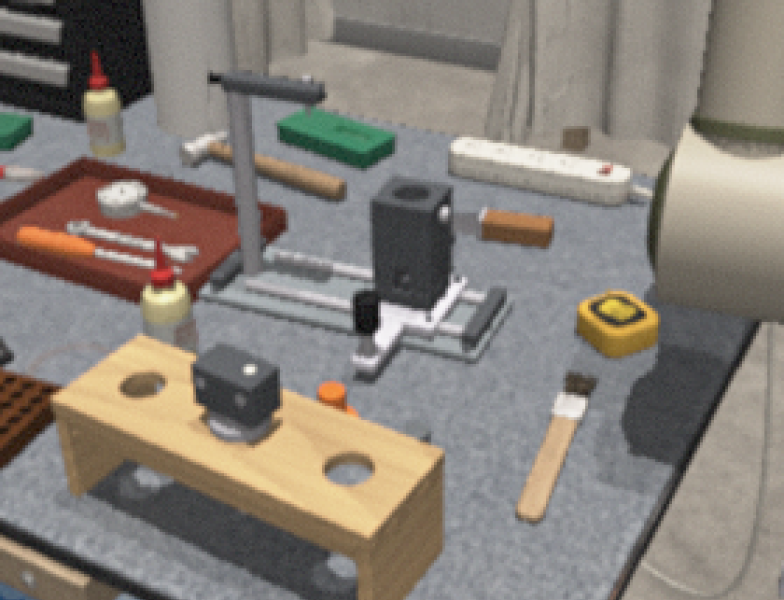

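View pics/d1.png

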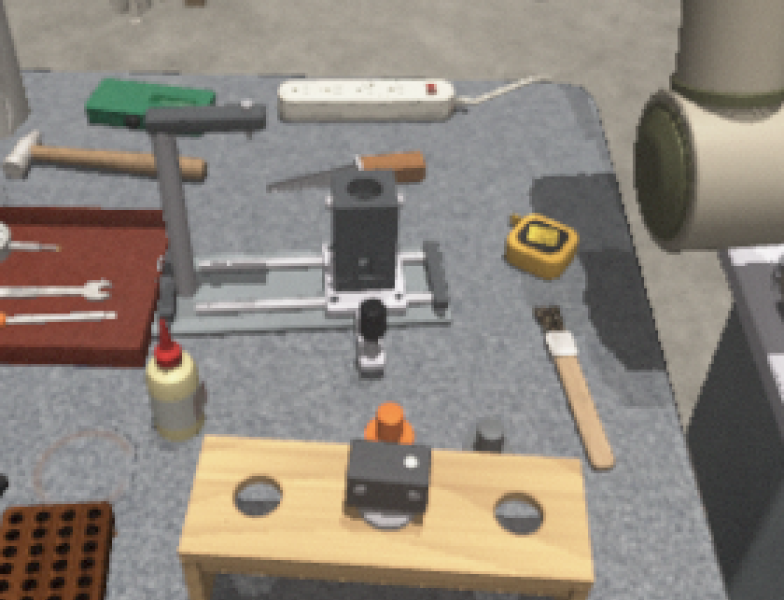

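```bash
cat >> h.py <<'E'
def cloud(p):
    h,w=p["z_map"].shape;c,r=np.meshgrid(np.arange(w),np.arange(h));z=p["z_map"]
    X=np.stack([(c),(r),np.ones_like(c)],-1)@np.linalg.inv(p["camera_matrix"]).T*z[...,None]
    X=(X-np.array(p["t"]).ravel())@np.array(p["R"]); X[z<=0]=np.nan
    return X
def rect(P):
    b=cv2.minAreaRect(P[:,:2].astype(np.float32));return np.round(b[0],1),np.round(b[1],1),round(b[2],1)
def sel(p,lo,hi):
    X=cloud(p);m=np.all((X>lo)&(X<hi),-1)
    return X[m],p["color"][m].astype(int)
E
python3 - <<'E'
from h import *
for n in("scene","side"):
    p=capture(n);print(n)
    for nm,lo,hi in(("tower",(480,-70,130),(640,70,145)),("knob",(490,80,70),(590,140,100)),("rack",(300,200,88),(750,420,102)),("head",(430,240,140),(600,400,160)),("plug",(390,170,36),(450,235,60)),("drift",(440,-230,10),(720,-120,40)),("arm",(560,-100,215),(800,60,240)),("base",(400,-70,3),(800,70,25)),("oran",(460,170,30),(540,230,60)),("oil",(630,120,15),(730,240,70)),("tape",(300,-100,20),(420,20,40)),):
        P,C=sel(p,lo,hi)
        if len(P)>5: print(nm,len(P),*rect(P),"zmed",np.median(P[:,2]).round(1),"min",P.min(0).round(),"max",P.max(0).round(),"mean",P.mean(0).round())
    P,C=sel(p,(430,240,142),(600,400,165));w=C.min(1)>150;print("mark",w.sum(),P[w].mean(0) if w.any() else 0)
E
```

```text
scene
tower 261 [542.9  -5.8] [60.7 59.8] 6.0 zmed 136.4 min [510. -37. 130.] max [575.  26. 139.] mean [541.  -2. 136.]
knob 92 [530.9 101.6] [23.5 21. ] 87.6 zmed 82.9 min [520.  90.  70.] max [541. 113.  89.] mean [530. 104.  82.]
rack 3919 [518.1 306.4] [103.7 291.8] 87.5 zmed 95.0 min [371. 250.  88.] max [666. 364. 102.] mean [500. 317.  95.]
head 375 [517.6 307.5] [35.6 59.2] 86.1 zmed 148.5 min [487. 289. 141.] max [548. 327. 152.] mean [515. 311. 148.]
plug 60 [428.1 200.5] [21.9 22. ] 81.6 zmed 47.7 min [417. 189.  39.] max [440. 211.  51.] mean [428. 201.  47.]
drift 275 [ 530.9 -187.7] [109.3  35.5] 10.1 zmed 22.5 min [ 476. -213.   10.] max [ 585. -169.   29.] mean [ 522. -185.   21.]
arm 325 [690.7   8.5] [121.9  29.7] 6.7 zmed 226.4 min [630. -12. 215.] max [751.  25. 238.] mean [682.  14. 226.]
base 1832 [ 6.064e+02 -1.000e-01] [385.8 138.8] 0.2 zmed 11.1 min [413. -69.   3.] max [800.  70.  25.] mean [612.  16.  13.]
oran 87 [514.3 188.5] [21.8 23. ] 83.5 zmed 46.3 min [503. 177.  30.] max [526. 199.  50.] mean [513. 190.  44.]
oil 249 [695.  177.6] [47.3 26.5] 35.6 
[... 859 characters left out ...]
ed 23.6 min [ 480. -215.   10.] max [ 641. -162.   28.] mean [ 534. -188.   21.]
arm 441 [694.6   9.8] [122.   24.4] 4.5 zmed 228.1 min [633.  -7. 215.] max [755.  24. 237.] mean [689.  13. 226.]
base 2240 [616.1   2.8] [368.3 134.3] 1.3 zmed 10.2 min [431. -67.   3.] max [799.  69.  25.] mean [623.  15.  13.]
oran 99 [518.8 189. ] [21.8 21.8] 53.2 zmed 46.0 min [508. 175.  30.] max [530. 199.  50.] mean [519. 191.  43.]
oil 284 [701.2 177.9] [48.9 23.2] 21.1 zmed 44.3 min [682. 158.  15.] max [728. 191.  70.] mean [702. 183.  44.]
tape 329 [359.7 -60.5] [62.9 65.7] 56.9 zmed 29.3 min [323. -97.  20.] max [395. -25.  34.] mean [359. -57.  29.]
mark 18 [505.90514086 306.44411146 149.04713517]
```

```bash
python3 -m jog '[[[30,40,10],[0,0,-3],0.3],[[60,80,20],[0,0,-6],0.3],[[90,120,30],[0,0,-9],0.3],[[110,160,40],[0,0,-12],0.3],[[130,200,50],[0,0,-14],0.3],[[150,235,50],[0,0,-14],0.3],[[170,270,50],[0,0,-14],0.3],[[190,300,50],[0,0,-14],0.3]]'
python3 -m jog '[[[10,35,0],[0,0,0],0.3],[[20,70,0],[0,0,0],0.3],[[30,105,0],[0,0,0],0.3],[[30,140,0],[0,0,0],0.3],[[30,170,0],[0,0,0],0.3],[[30,190,0],[0,0,0],0.3],[[30,190,0],[0,0,0],0.3],[[30,190,0],[0,0,0],0.3]]'
python3 - <<'E'
from h import *
p=capture("wrist");cv2.imwrite("pics/w0.png",p["color"]);print(sensors.sense()["eef_pos"],(-p["R"].T@np.array(p["t"]).ravel()).round(),p["R"].round(2))
P,C=sel(p,(480,-70,130),(640,70,145));print(len(P),rect(P))
for n in("scene","side"):
    p=capture(n)
    im=cv2.resize(p["color"][120:190,180:300],None,fx=5,fy=5,interpolation=3);cv2.imwrite(f"pics/n_{n}.png",im)
a=cv2.imread("pics/n_scene.png");b=cv2.imread("pics/n_side.png");w=cv2.resize(cv2.imread("pics/w0.png"),(600,450))
cv2.imwrite("pics/nn.png",a)
cv2.imwrite("pics/nn2.png",np.hstack([cv2.resize(b,(300,175)),cv2.resize(a,(300,175))])); cv2.imwrite("pics/nn3.png",np.vstack([cv2.resize(w,(560,420)),cv2.resize(np.hstack([a,b]),(560,163))]))
E
```

```text
time_s: 2.67
eef_pos: [359.1, -213.3, 298.4]
ee_rot: [0.001, 0.998, 0.055, 0.0]
force: [1.8, -0.4, -0.1]
grip_width: 0.7
time_s: 3.33
eef_pos: [388.7, -24.6, 297.9]
ee_rot: [0.0, 0.998, 0.057, 0.0]
force: [-0.0, -1.4, -0.5]
grip_width: 0.703
[388.73187423 -25.29688041 297.76294315] [466. -15. 424.] [[ 0.11 -0.99  0.  ]
 [-0.95 -0.11  0.3 ]
 [-0.3  -0.03 -0.95]]
1752 (array([523.1, -10. ]), array([15.7, 55.8]), 5.7)
```

View pics/nn3.png

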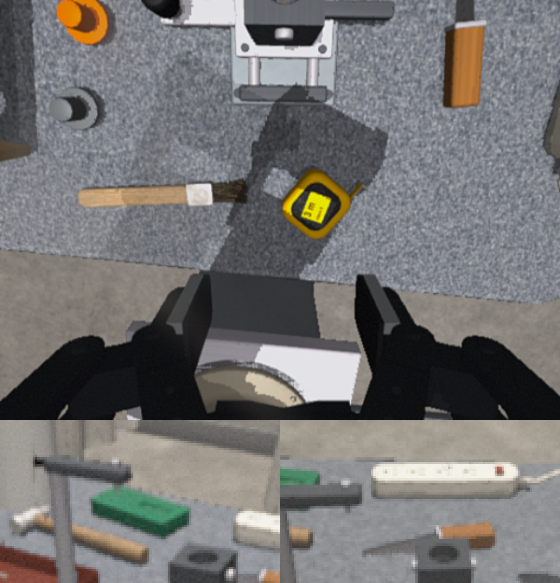

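```bash
python3 -m jog '[[[20,10,0],[0,0,0],0.3],[[40,20,0],[0,0,0],0.3],[[60,20,0],[0,0,0],0.3],[[80,20,0],[0,0,0],0.3],[[80,20,0],[0,0,0],0.3],[[80,20,0],[0,0,0],0.3],[[80,20,0],[0,0,0],0.3],[[80,20,0],[0,0,0],0.3]]'
python3 - <<'E'
from h import *
p=capture("wrist");cv2.imwrite("pics/w1.png",p["color"]);print(sensors.sense()["eef_pos"],(-p["R"].T@np.array(p["t"]).ravel()).round())
P,C=sel(p,(480,-70,130),(640,70,145));print(len(P),rect(P),np.median(P[:,2]))
P,C=sel(p,(500,80,75),(590,140,100));print("knob",len(P),rect(P),P[:,2].max())
P,C=sel(p,(560,-50,210),(790,60,240));print("arm",len(P),rect(P),P[:,2].max())
for q in("socket_mouth","needle_tip","knob_grip","slot_entry","drift_grip"):
  for d in place_of(p,q)[:1]: print(q,d["p"],np.round(d["centre"]),world(p,*d["centre"]).round(1))
s=capture("scene");d=capture("side")
for Z in(190,197,204):
  for n,q in(("scene",s),("side",d)): print(n,Z,pix(q,(644,4,Z)))
E
```

```text
time_s: 4.15
eef_pos: [468.2, -5.5, 297.8]
ee_rot: [0.0, 0.998, 0.055, -0.0]
force: [-0.0, -0.2, -0.5]
grip_width: 0.705
[468.19725052  -5.43786054 297.89927748] [546.   4. 424.]
4072 (array([545.6,  -7.9]), array([60.1, 55.6]), 5.3) 137.79215496554013
knob 625 (array([535.2,  96.4]), array([24.9, 25.2]), 51.0) 89.82897550166766Traceback (most recent call last):
  File "<stdin>", line 5, in <module>
    return umr_maximum(a, axis, None, out, keepdims, initial, where)
ValueError: zero-size array to reduction operation maximum which has no identity
```

View pics/w1.png

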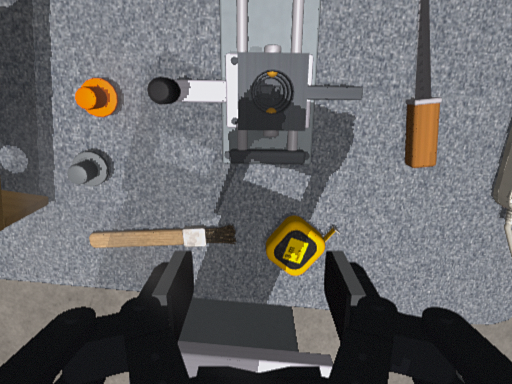

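View pics/nn.png

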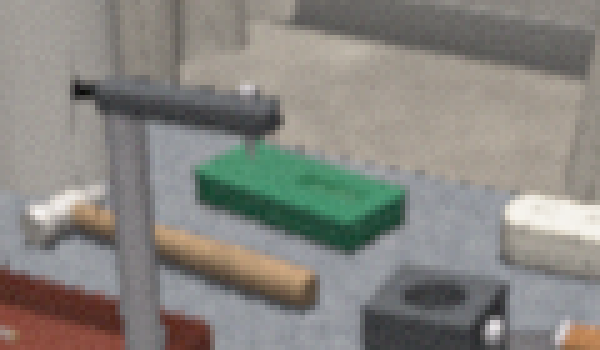

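```bash
python3 - <<'E'
from h import *
p=capture("wrist")
for q in("needle_tip","drift_grip","drift_tip"):
  for d in place_of(p,q)[:1]: print(q,d["p"],np.round(d["centre"]),world(p,*d["centre"]).round(1))
P,C=sel(p,(440,-270,10),(600,-130,35));print("drift",rect(P))
P,C=sel(p,(390,170,36),(450,235,60));print("plug",rect(P),np.median(P[:,2]))
s=capture("scene");d=capture("side")
print("scene ray",world(s,151,230.4,zw=197), world(s,138.5,229.5,zw=236))
h=d["color"][140:156,220:290].min(2);print("side bolt cand");
for n,q,c in(("scene",s,(230,150)),("side",d,(205,150))):
  for k in place_of(q,"needle_tip")[:2]: print(n,k["p"],k["centre"],world(q,*k["centre"],zw=197))
  print(pix(q,(545,-6.8,137)))
im=cv2.resize(d["color"][125:185,160:260],None,fx=6,fy=6,interpolation=3);cv2.imwrite("pics/nside.png",im)
E
```

```text
drift_grip 0.74 [142. 422.] [ 509.  -193.4   26.8]
drift (array([ 540., -190.]), array([123.1,  30.5]), 11.8)
plug (array([433.1, 197.8]), array([22.6, 23.2]), 69.1) 48.04561823673146
scene ray [646.55066778   1.82167691 197.        ] [641.89179563   9.6287515  236.        ]
side bolt cand
scene 0.86 [149.9, 230.4] [650.49774883  -4.3168244  197.        ]
scene 0.59 [204.3, 271.1] [423.49045696 194.35686886 197.        ]
[266.10006091 177.92531516]
side 0.62 [160.4, 209.9] [645.89500884   4.83539246 197.        ]
[250.01360888 176.85284166]
```

View pics/nside.png

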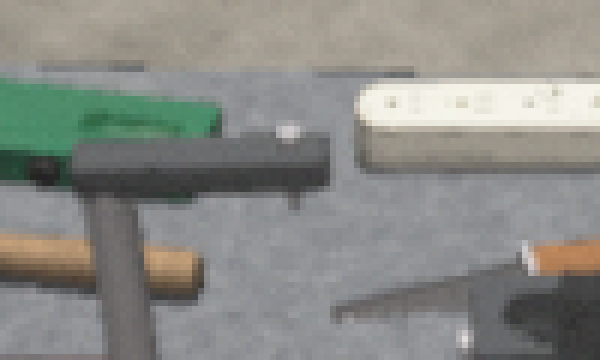

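```bash
python3 -m jog '[[[-3,40,0],[0,0,-2],0.2],[[-6,80,0],[0,0,-4],0.2],[[-9,120,0],[0,0,-6],0.2],[[-12,160,0],[0,0,-8],0.2],[[-15,200,0],[0,0,-10.5],0.2],[[-18,240,0],[0,0,-10.5],0.2],[[-20,280,0],[0,0,-10.5],0.2],[[-23,318,0],[0,0,-10.5],0.2]]'
python3 -m jog '[[[0,0,0],[0,0,0],0.2],[[0,0,0],[0,0,0],0.2],[[0,0,0],[0,0,0],0.2],[[0,0,0],[0,0,0],0.2],[[0,0,0],[0,0,0],0.2],[[0,0,0],[0,0,0],0.2],[[0,0,0],[0,0,0],0.2],[[0,0,0],[0,0,0],0.2]]'
python3 - <<'E'
from h import *
p=capture("wrist");cv2.imwrite("pics/w2.png",p["color"]);s=sensors.sense();print(s["eef_pos"],s["ee_rot"],(-p["R"].T@np.array(p["t"]).ravel()).round())
P,C=sel(p,(430,240,140),(600,400,160));print("head",len(P),rect(P),np.median(P[:,2]))
w=(C.min(1)>150);print("mark",w.sum(),P[w].mean(0))
P,C=sel(p,(300,200,88),(750,420,102));print("rack",len(P),rect(P),np.median(P[:,2]))
for d in place_of(p,"rack_hole1"): print(d["p"],d["centre"],world(p,*d["centre"],zw=95))
E
```

```text
time_s: 5.27
eef_pos: [445.1, 315.1, 297.7]
ee_rot: [-0.0, 0.999, -0.036, 0.0]
force: [1.6, -0.0, -0.2]
grip_width: 0.801
time_s: 5.93
eef_pos: [445.8, 312.5, 297.8]
ee_rot: [-0.0, 0.999, -0.036, 0.0]
force: [-0.0, 0.4, -1.1]
grip_width: 0.799
[445.79331969 312.57831402 297.77574548] [-2.03325380e-05  9.99345894e-01 -3.61632611e-02  4.30336468e-05] [524. 307. 424.]
head 3364 (array([520.3, 305.2]), array([33.7, 57.9]), 84.9) 149.66563659404778
mark 61 [506.66305711 307.50778729 150.42842734]
rack 20809 (array([487. , 306.7]), array([100.3, 224. ]), 87.5) 95.78261244283091
0.78 [194.5, 260.2] [423.07139056 312.92892942  95.        ]
```

```bash
python3 -m jog '[[[30,-3,-20],[0,0,-1],0.2],[[60,-6.5,-50],[0,0,-1],0.2],[[74.5,-6.5,-80],[0,0,-1],0.2],[[74.5,-6.5,-110],[0,0,-1],0.2],[[74.5,-6.5,-135],[0,0,-1],0.2],[[74.5,-6.5,-155],[0,0,-1],0.2],[[74.5,-6.5,-168],[0,0,-1],0.2],[[74.5,-6.5,-168],[0,0,-1],0.2]]'
python3 -m jog '[[[0,0,0],[0,0,0],0.3],[[0,0,0],[0,0,0],0.5],[[0,0,0],[0,0,0],0.7],[[0,0,0],[0,0,0],0.8],[[0,0,0],[0,0,0],0.8],[[0,0,0],[0,0,0],0.8],[[0,0,0],[0,0,0],0.8],[[0,0,0],[0,0,0],0.8]]' 100
python3 -m jog '[[[0,0,10],[0,0,0],0.8],[[0,0,25],[0,0,0],0.8],[[0,0,45],[0,0,0],0.8],[[0,0,70],[0,0,0],0.8],[[0,0,95],[0,0,0],0.8],[[0,0,115],[0,0,0],0.8],[[0,0,130],[0,0,0],0.8],[[0,0,130],[0,0,0],0.8]]'
python3 - <<'E'
from h import *
print(sensors.sense()["eef_pos"],sensors.sense()["ee_rot"])
for n in("scene","side","wrist"):
    p=capture(n);P,C=sel(p,(430,240,265),(600,400,290));print(len(P),rect(P) if len(P)>3 else 0,np.median(P[:,2]))
    w=(C.min(1)>140);print("mark",w.sum(),P[w].mean(0) if w.any() else 0)
E
```

```text
time_s: 6.7
eef_pos: [519.0, 305.8, 126.7]
ee_rot: [0.001, 0.999, -0.045, -0.002]
force: [-1.0, 0.2, -0.5]
grip_width: 0.796
time_s: 7.37
eef_pos: [520.8, 306.5, 131.4]
ee_rot: [-0.0, 0.999, -0.045, 0.001]
force: [0.1, -1.0, 6.4]
grip_width: 0.386
time_s: 8.03
eef_pos: [520.8, 306.7, 263.5]
ee_rot: [-0.001, 0.999, -0.045, 0.003]
force: [0.6, 0.7, -2.3]
grip_width: 0.383
[520.81937187 306.68238588 263.45621578] [-0.00109891  0.99900309 -0.04454963  0.00263719]
496 (array([515.8, 311.9]), array([63.2, 51.7]), 29.2) 279.8269081092409
mark 0 0
319 (array([521.4, 312.3]), array([52. , 58.1]), 89.5) 277.3244113605481
mark 0 0
15706 (array([527. , 310.2]), array([73.3, 68.6]), 48.1) 277.72474826308974
mark 0 0
```

```bash
python3 -m jog '[[[0,-15,10],[0,0,1],0.8],[[5,-50,18],[0,0,3],0.8],[[10,-90,18],[0,0,5],0.8],[[15,-130,18],[0,0,7],0.8],[[20,-170,18],[0,0,9],0.8],[[24,-210,18],[0,0,10.8],0.8],[[24,-250,18],[0,0,10.8],0.8],[[24,-280,18],[0,0,10.8],0.8]]'
python3 -m jog '[[[0,-10,0],[0,0,0],0.8],[[0,-20,0],[0,0,0],0.8],[[0,-28,0],[0,0,0],0.8],[[0,-33.5,0],[0,0,0],0.8],[[0,-33.5,0],[0,0,0],0.8],[[0,-33.5,0],[0,0,0],0.8],[[0,-33.5,0],[0,0,0],0.8],[[0,-33.5,0],[0,0,0],0.8]]'
python3 - <<'E'
from h import *
print(sensors.sense()["eef_pos"],sensors.sense()["ee_rot"])
im=[]
for n in("scene","side"):
    p=capture(n);print(n,pix(p,(545,-6.8,137)),pix(p,(545,-6.8,165)));c=pix(p,(545,-6.8,170)).astype(int)
    im.append(cv2.resize(p["color"][c[1]-45:c[1]+45,c[0]-40:c[0]+40],None,fx=5,fy=5,interpolation=3))
cv2.imwrite("pics/ins.png",np.hstack(im))
E
```

```text
time_s: 8.85
eef_pos: [543.5, 23.5, 276.1]
ee_rot: [-0.0, 0.999, 0.049, -0.001]
force: [0.9, 0.1, -3.1]
grip_width: 0.382
time_s: 9.52
eef_pos: [544.2, -6.4, 277.7]
ee_rot: [-0.0, 0.999, 0.05, 0.0]
force: [0.1, 0.2, -4.1]
grip_width: 0.382
[544.18594719  -6.39351559 277.69578111] [-7.53738665e-05  9.98742891e-01  5.01261659e-02  1.50869636e-05]
scene [266.10006091 177.92531516] [265.96938992 168.27787899]
side [250.01360888 176.85284166] [250.11014599 168.48629709]
```

View pics/ins.png

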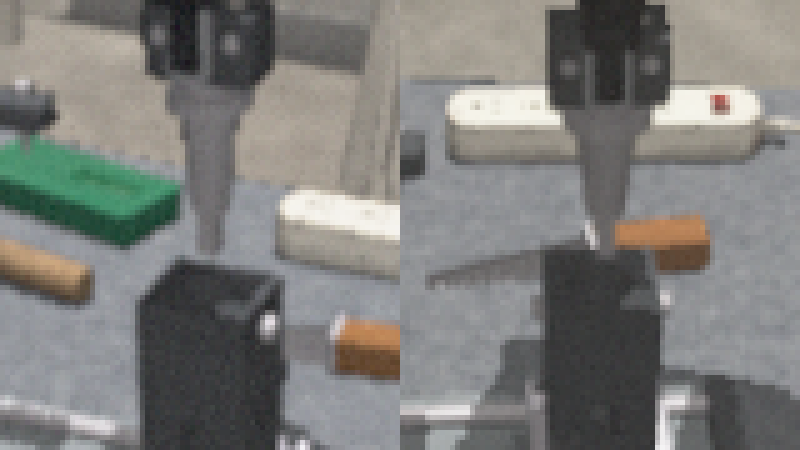

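```bash
python3 -m jog '[[[1.5,0,-10],[0,0,0],0.8],[[1.5,0,-22],[0,0,0],0.8],[[1.5,0,-34],[0,0,0],0.8],[[1.5,0,-46],[0,0,0],0.8],[[1.5,0,-57],[0,0,0],0.8],[[1.5,0,-68],[0,0,0],0.8],[[1.5,0,-76],[0,0,0],0.8],[[1.5,0,-78],[0,0,0],0.8]]'
python3 -m jog '[[[0,0,-2],[0,0,0],0.8],[[0,0,-4],[0,0,0],0.8],[[0,0,-6],[0,0,0],0.8],[[0,0,-8],[0,0,0],0.8],[[0,0,-10],[0,0,0],0.8],[[0,0,-12],[0,0,0],0.8],[[0,0,-12],[0,0,0],0.8],[[0,0,-12],[0,0,0],0.8]]'
python3 - <<'E'
from h import *
s=sensors.sense();print(s["eef_pos"],s["force"],s["wrist_torque"])
E
```

```text
time_s: 10.28
eef_pos: [545.1, -6.9, 197.9]
ee_rot: [-0.0, 0.999, 0.05, -0.001]
force: [0.7, -0.6, -3.8]
grip_width: 0.387
time_s: 10.95
eef_pos: [545.7, -7.1, 187.6]
ee_rot: [-0.0, 0.999, 0.05, 0.0]
force: [0.4, -0.3, -3.1]
grip_width: 0.383
[545.71843056  -7.11052044 187.61796131] [ 0.4299889  -0.32947586 -3.14572455] [ 0.04763608 -0.02771228 -0.01742111]
```

```bash
python3 -m jog '[[[0,0,-3],[0,0,3],0.8],[[0,0,-5],[0,0,-3],0.8],[[0,0,-7],[0,0,3],0.8],[[0,0,-9],[0,0,-3],0.8],[[0,0,-11],[0,0,3],0.8],[[0,0,-13],[0,0,-3],0.8],[[0,0,-15],[0,0,3],0.8],[[0,0,-15],[0,0,0],0.8]]' 120
python3 - <<'E'
from h import *
s=sensors.sense();print(s["eef_pos"],s["force"],s["wrist_torque"])
E
```

```text
time_s: 11.62
eef_pos: [546.1, -7.1, 173.6]
ee_rot: [0.0, 0.999, 0.053, 0.001]
force: [0.8, -0.1, -0.6]
grip_width: 0.386
[546.09576203  -7.14516305 173.64564789] [ 0.78739551 -0.08090141 -0.64214809] [-0.18724157 -0.15866226  0.01379141]
```

```bash
python3 -m jog '[[[0,0,-1.5],[0,0,3],0.8],[[0,0,-2],[0,0,-3],0.8],[[0,0,-3],[0,0,3],0.8],[[0,0,-3],[0,0,-3],0.8],[[0,0,-4],[0,0,3],0.8],[[0,0,-4],[0,0,-3],0.8],[[0,0,-4],[0,0,0],0.8],[[0,0,-4],[0,0,0],0.8]]'
python3 - <<'E'
from h import *
s=sensors.sense();print(s["eef_pos"],s["force"],s["wrist_torque"])
E
```

```text
time_s: 12.28
eef_pos: [547.8, -7.6, 173.3]
ee_rot: [0.001, 0.999, 0.05, 0.004]
force: [-1.8, -0.3, 24.8]
grip_width: 0.38
[547.84813665  -7.6190483  173.32929863] [-1.78891079 -0.32453696 24.80590317] [0.26158454 0.78131637 0.0149594 ]
```

```bash
python3 -m jog '[[[0,0,-1],[0,0,3],0.8],[[0,0,-1.5],[0,0,-3],0.8],[[0,0,-1.5],[0,0,3],0.8],[[0,0,-1.5],[0,0,-3],0.8],[[0,0,-1.5],[0,0,0],0.8],[[0,0,0],[0,0,0],0.8],[[0,0,2],[0,0,0],0.8],[[-1,0,4],[0,0,0],0.8]]'
python3 - <<'E'
from h import *
s=sensors.sense();print(s["eef_pos"],s["force"],s["wrist_torque"])
E
python3 -m jog '[[[0,0,0],[0,0,0],0.5],[[0,0,0],[0,0,0],0.3],[[0,0,0],[0,0,0],0.2],[[0,0,0],[0,0,0],0.2],[[0,0,20],[0,0,0],0.2],[[0,0,50],[0,0,0],0.2],[[0,0,85],[0,0,0],0.2],[[0,0,120],[0,0,0],0.2]]'
python3 -m jog '[[[-20,15,0],[0,0,0],0.3],[[-50,40,0],[0,0,0],0.3],[[-80,70,0],[0,0,0],0.3],[[-90,100,0],[0,0,0],0.3],[[-90,110,0],[0,0,0],0.3],[[-90,110,0],[0,0,0],0.3],[[-90,110,0],[0,0,0],0.3],[[-90,110,0],[0,0,0],0.3]]' 60
python3 - <<'E'
from h import *
s=sensors.sense();print(s["eef_pos"],s["ee_rot"])
for n in("scene","side","wrist"):
    p=capture(n);P,C=sel(p,(490,-60,178),(610,60,200));print(n,"head",len(P),rect(P) if len(P)>3 else 0,np.median(P[:,2]),P[:,2].max())
    w=(C.min(1)>140);print("mark",w.sum(),P[w].mean(0) if w.any() else 0)
    P,C=sel(p,(500,80,75),(590,140,100));print("knob",len(P),rect(P),P[:,2].max())
    cv2.imwrite(f"pics/seat_{n}.png",p["color"])
E
```

```text
time_s: 12.95
eef_pos: [545.9, -7.7, 173.7]
ee_rot: [0.001, 0.999, 0.05, 0.002]
force: [4.7, -4.4, -12.1]
grip_width: 0.384
[545.90700352  -7.68993979 173.68443376] [  4.73466155  -4.39827882 -12.14750021] [-7.57309594e-01 -1.04891427e+00 -2.60263676e-04]
time_s: 13.62
eef_pos: [544.3, -7.0, 294.0]
ee_rot: [-0.0, 0.999, 0.05, -0.001]
force: [-0.5, 0.1, 0.7]
grip_width: 0.794
time_s: 14.28
eef_pos: [455.2, 102.1, 292.5]
ee_rot: [0.0, 0.999, 0.049, -0.0]
force: [0.2, -0.1, 0.3]
grip_width: 0.695
[455.16479873 102.07247547 292.46065068] [ 1.30545619e-04  9.98785842e-01  4.92623672e-02 -2.09772795e-04]
scene head 255 (array([543.8,  -0.7]), array([58.2, 36.9]), 8.7) 191.75511160700242 196.45318106502808
mark 11 [530.48984117  -4.56394302 194.23055879]
knob 77 (array([532.1, 100.9]), array([24.6, 21.3]), 39.4) 88.7943689468573
side head 287 (array([547.4,  -1.9]), array([58.2, 36.8]), 5.9) 191.95418407615193 196.02737824707884
mark 10 [531.59370432  -5.63929268 194.13913825]
knob 78 (array([535.6, 100.6]), array([22.8, 22.1]), 1.8) 88.76304329712559
wrist head 5919 (array([546.8,  -3.6]), array([58.1, 34.4]), 6.0) 194.31149372670498 197.99682344409538
mark 182 [532.18088132  -5.45064771 195.44163406]
knob 599 (array([535.4,  96.8]), array([24.8, 24.7]), 49.0) 90.466124721681
```

```bash
python3 - <<'E'
from h import *
im=[]
for n,c in(("scene",(266,165)),("side",(250,165)),("wrist",None)):
    a=cv2.imread(f"pics/seat_{n}.png")
    if c is None:
        p=capture("wrist");u=pix(p,(545,-6,165)).astype(int);c=(min(max(u[0],50),460),min(max(u[1],60),320))
    im.append(cv2.resize(a[c[1]-45:c[1]+45,c[0]-33:c[0]+33],None,fx=4,fy=4,interpolation=3))
    if n=="wrist": im[-1]=cv2.resize(a[max(c[1]-75,0):c[1]+75,max(c[0]-55,0):c[0]+55],(264,360))
cv2.imwrite("pics/seatc.png",np.hstack(im))
E
```

```text
(no output)
```

View pics/seatc.png

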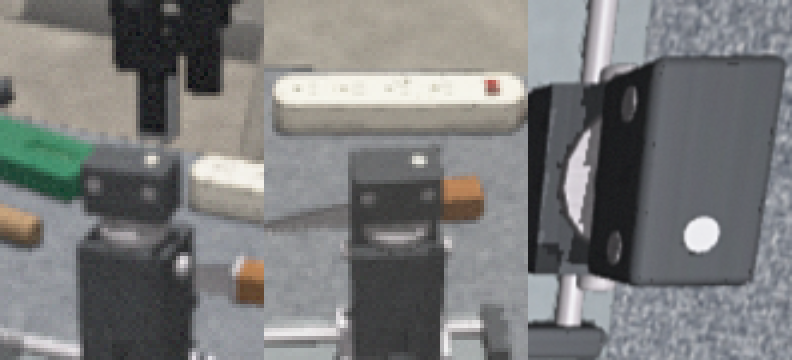

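```bash
python3 - <<'E'
from h import *
p=capture("wrist")
X=cloud(p)
def plane(lo,hi):
    P,_=sel(p,lo,hi)
    for _ in range(4):
        A=np.c_[P[:,:2]-P[:,:2].mean(0),np.ones(len(P))];k=np.linalg.lstsq(A,P[:,2],rcond=None)[0];r=P[:,2]-A@k;c=P[:,:2].mean(0);P=P[abs(r)<1.5]
    return k,c,len(P),rect(P)
print("head top",plane((510,-35,189),(590,30,202)))
print("tower top",plane((510,-40,130),(590,40,142)))
print("collar",plane((515,-40,143),(590,40,150)))
P,C=sel(p,(515,-40,142),(590,40,152));print(np.histogram(P[:,2],bins=10),len(P))
E
```

```text
head top (array([-1.68060113e-02, -4.68921116e-02,  1.94444487e+02]), array([547.89593676,  -3.40126665]), 4658, (array([546.7,  -3.5]), array([57.1, 33.6]), 6.3))
tower top (array([ 7.79511913e-03, -5.74852060e-02,  1.37684909e+02]), array([544.37568953,  13.6515431 ]), 961, (array([544. ,  12.3]), array([59.6, 18.1]), 6.7))
collar (array([-1.47374295e-02, -8.37068822e-02,  1.47865317e+02]), array([544.4961057 ,  11.23648706]), 440, (array([544.,  12.]), array([36.1,  9.8]), 6.6))
(array([ 14,  16,  16,  16,  32,  56, 160, 178,  70,  10]), array([142.01379041, 142.85402795, 143.6942655 , 144.53450305,
       145.37474059, 146.21497814, 147.05521568, 147.89545323,
       148.73569078, 149.57592832, 150.41616587])) 568
```

```bash
python3 -m jog '[[[20,-30,0],[0,0,0],0.2],[[50,-60,0],[0,0,0],0.2],[[80,-90,0],[0,0,0],0.2],[[91,-107.5,0],[0,0,0],0.2],[[91,-107.5,-20],[0,0,0],0.2],[[91,-107.5,-50],[0,0,0],0.2],[[91,-107.5,-80],[0,0,0],0.2],[[91,-107.5,-100],[0,0,0],0.2]]'
python3 -m jog '[[[0,0,-10],[0,0,0],0.2],[[0,0,-17],[0,0,0],0.2],[[0,0,-17],[0,0,0],0.2],[[0,0,-17],[0,0,0],0.4],[[0,0,-17],[0,0,0],0.6],[[0,0,-17],[0,0,0],0.8],[[0,0,-17],[0,0,0],0.8],[[0,0,-17],[0,0,0],0.8]]' 120
python3 -c "
from h import *
s=sensors.sense();print(s['eef_pos'],s['force'],s['wrist_torque'])"
```

```text
time_s: 15.2
eef_pos: [544.9, -5.0, 189.9]
ee_rot: [-0.0, 0.999, 0.049, -0.001]
force: [-0.5, -0.2, -0.4]
grip_width: 0.802
time_s: 15.87
eef_pos: [546.1, -4.9, 176.6]
ee_rot: [0.0, 0.999, 0.05, 0.001]
force: [-0.2, -0.6, 4.0]
grip_width: 0.381
[546.1045227   -4.89389316 176.55193326] [-0.19598291 -0.57208562  3.95141426] [-0.15587179 -0.07610327  0.04852778]
```

```bash
python3 -m jog '[[[0,-1,-1],[0,0,3],0.8],[[0,-2,-2],[0,0,-3],0.8],[[0,-2,-3],[0,0,3],0.8],[[0,-2,-4],[0,0,-3],0.8],[[0,-2,-5],[0,0,3],0.8],[[0,-2,-6],[0,0,-3],0.8],[[0,-2,-7],[0,0,3],0.8],[[0,-2,-7],[0,0,0],0.8]]'
python3 -m jog '[[[0,0,-1],[0,0,3],0.8],[[0,0,-1],[0,0,-3],0.8],[[0,0,-1],[0,0,3],0.8],[[0,0,-1],[0,0,-3],0.8],[[0,0,-1],[0,0,3],0.8],[[0,0,-1],[0,0,-3],0.8],[[0,0,-1],[0,0,0],0.8],[[0,0,-1],[0,0,0],0.8]]'
python3 -c "
from h import *
s=sensors.sense();print(s['eef_pos'],s['ee_rot'],s['force'],s['wrist_torque'])"
```

```text
time_s: 16.53
eef_pos: [548.7, -6.3, 174.9]
ee_rot: [0.0, 0.999, 0.052, 0.006]
force: [-3.3, 4.3, 38.1]
grip_width: 0.379
time_s: 17.2
eef_pos: [549.5, -6.4, 174.8]
ee_rot: [0.001, 0.999, 0.05, 0.008]
force: [-1.9, 3.8, 41.6]
grip_width: 0.383
[549.47554309  -6.36311823 174.82439261] [6.46173173e-04 9.98701215e-01 5.03748143e-02 7.60551011e-03] [-1.88162613  3.773242   41.58618716] [1.68804474 0.15596514 0.16617973]
```

```bash
python3 -m jog '[[[-1,0,2],[0,0,0],0.8],[[-2,1,4],[0,0,0],0.8],[[-2,1,5],[0,0,0],0.8],[[-2,1,5],[0,0,0],0.8],[[-2,1,5],[0,0,0],0.5],[[-2,1,5],[0,0,0],0.2],[[-2,1,5],[0,0,0],0.2],[[-2,1,5],[0,0,0],0.2]]'
python3 -m jog '[[[0,0,20],[0,0,0],0.2],[[0,0,50],[0,0,0],0.2],[[0,0,80],[0,0,0],0.2],[[0,0,115],[0,0,0],0.2],[[-30,0,115],[0,0,0],0.2],[[-60,0,115],[0,0,0],0.2],[[-80,0,115],[0,0,0],0.2],[[-80,0,115],[0,0,0],0.2]]'
cat >> h.py <<'E'
def headcheck(box=((500,-60,178),(620,60,205))):
    for n in("scene","side","wrist"):
        p=capture(n);P,C=sel(p,*box)
        if len(P)<20: print(n,"few");continue
        w=(C.min(1)>140)
        Q=P[P[:,2]>np.percentile(P[:,2],90)-5]
        for _ in range(4):
            A=np.c_[Q[:,:2]-Q[:,:2].mean(0),np.ones(len(Q))];k=np.linalg.lstsq(A,Q[:,2],rcond=None)[0];r=Q[:,2]-A@k;Q=Q[abs(r)<2]
        print(n,"head",rect(Q),"plane",k.round(3),"mark",w.sum(),P[w].mean(0).round(1) if w.any() else 0)
E
python3 - <<'E'
from h import *
print(sensors.sense()["eef_pos"]);headcheck()
p=capture("wrist");P,C=sel(p,(500,-60,130),(620,60,142));print(rect(P),np.median(P[:,2]));P,C=sel(p,(500,80,75),(590,140,100));print(rect(P))
E
```

```text
time_s: 17.87
eef_pos: [543.4, -5.5, 172.4]
ee_rot: [-0.0, 0.999, 0.05, -0.0]
force: [0.2, 0.6, -0.5]
grip_width: 0.798
time_s: 18.53
eef_pos: [461.2, -5.2, 288.0]
ee_rot: [-0.0, 0.999, 0.05, -0.0]
force: [-0.2, -0.7, 0.6]
grip_width: 0.8
[461.15226361  -5.18566759 288.04741992]
scene head (array([541.6,  -1.3]), array([57.8, 34.7]), 5.9) plane [ 2.80000e-02 -5.20000e-02  1.91202e+02] mark 3 [530.3  -7.1 191.5]
side head (array([545.5,  -2.1]), array([58. , 34.8]), 8.2) plane [ 1.90000e-02 -5.70000e-02  1.90572e+02] mark 1 [530.3  -5.9 193.3]
wrist head (array([544.6,  -5.2]), array([57.4, 33.7]), 6.6) plane [ 1.20000e-02 -3.10000e-02  1.92605e+02] mark 140 [530.3  -6.8 193.1]
(array([545.9,  -7.6]), array([59.6, 56.2]), 5.5) 137.79989159833357
(array([535.8,  96.3]), array([24.8, 24.7]), 82.2)
```

```bash
python3 - <<'E'
from h import *
for n in("wrist","side","scene"):
  p=capture(n)
  for lo,hi in(((500,-60,132),(620,60,141)),((500,-60,186),(620,60,200)),((350,250,90),(680,370,100)),((300,-60,-8),(420,200,8)),((500,-60,142.5),(600,40,152))):
    Q,C=sel(p,lo,hi)
    if len(Q)<30: print(n,"few");continue
    for _ in range(5):
        A=np.c_[Q[:,:2]-Q[:,:2].mean(0),np.ones(len(Q))];k=np.linalg.lstsq(A,Q[:,2],rcond=None)[0];r=Q[:,2]-A@k;Q=Q[abs(r)<2]
    print(n,lo[2],len(Q),k.round(3),Q[:,:2].mean(0).round(1))
E
```

```text
wrist 132 1351 [ 1.00000e-03 -1.00000e-03  1.37816e+02] [547.2  -9.8]
wrist 186 5066 [ 1.30000e-02 -2.90000e-02  1.92593e+02] [545.8  -5.1]
wrist few
wrist -8 12677 [ 0.    -0.     0.661] [367.9  71.8]
wrist 142.5 119 [-6.00000e-03 -3.10000e-02  1.46389e+02] [544.4  -4.4]
side 132 112 [-4.00000e-03 -1.70000e-02  1.36078e+02] [547.4  10.7]
side 186 168 [ 1.00000e-02 -5.40000e-02  1.90597e+02] [545.5  -1.7]
side 90 5162 [1.0000e-03 1.0000e-03 9.4448e+01] [520.2 309.5]
side -8 2095 [ 0.001  0.001 -0.788] [362.4  79.6]
side 142.5 51 [ 3.90000e-02 -8.90000e-02  1.44549e+02] [543.5   8.6]
scene 132 109 [-1.00000e-03  2.00000e-03  1.36546e+02] [535.5   5.3]
scene 186 133 [ 1.10000e-02 -4.70000e-02  1.91313e+02] [541.8  -1.9]
scene 90 3824 [-1.0000e-03 -1.0000e-03  9.4984e+01] [506. 310.]
scene -8 2390 [-0.001 -0.     0.062] [360.7  82.6]
scene 142.5 52 [ 3.1000e-02 -1.1400e-01  1.4548e+02] [539.7   7.7]
```

```bash
python3 -m jog '[[[20,0,0],[0,0,0],0.6],[[50,-4,0],[0,0,0],1],[[84,-4,0],[0,0,0],1],[[84,-4,-20],[0,0,0],1],[[84,-4,-40],[0,0,0],1],[[84,-4,-60],[0,0,0],1],[[84,-4,-70],[0,0,0],1],[[84,-4,-72],[0,0,0],1]]' 60
python3 -m jog '[[[0,0,-2],[0,0,0],1],[[0,0,-4],[0,0,0],1],[[0,0,-6],[0,0,0],1],[[0,0,-8],[0,0,0],1],[[0,0,-9],[0,0,0],1],[[0,0,-10],[0,0,0],1],[[0,0,-11],[0,0,0],1],[[0,0,-11],[0,0,0],1]]'
python3 -c "
from h import *
s=sensors.sense();print(s['eef_pos'],s['force'],s['wrist_torque'])"
```

```text
time_s: 19.55
eef_pos: [547.2, -9.5, 213.7]
ee_rot: [-0.001, 0.999, 0.05, -0.002]
force: [-0.7, -1.2, 0.3]
grip_width: -0.004
time_s: 20.22
eef_pos: [549.2, -11.0, 208.1]
ee_rot: [0.002, 0.999, 0.05, 0.003]
force: [-1.4, -5.2, 15.0]
grip_width: 0.001
[549.24400317 -10.96809523 208.10389615] [-1.3907136  -5.23563161 14.99429596] [-0.93683703  0.20781108  0.00269818]
```

```bash
python3 -m jog '[[[-1,0,-1],[0,0,0],1],[[-2,0,-2],[0,0,0],1],[[-3,0,-3],[0,0,0],1],[[-3,0,-3],[0,0,0],1],[[-3,0,-3],[0,0,0],1],[[-3,0,-3],[0,0,0],1],[[-3,0,-3],[0,0,0],1],[[-3,0,-3],[0,0,0],1]]'
python3 -c "
from h import *
s=sensors.sense();print(s['eef_pos'],s['force'],s['wrist_torque'])"
python3 -m jog '[[[-1,0,10],[0,0,0],1],[[-2,0,30],[0,0,0],1],[[-3,0,60],[0,0,0],1],[[-3,0,83],[0,0,0],1],[[-20,0,83],[0,0,0],0.8],[[-50,0,83],[0,0,0],0.5],[[-80,0,83],[0,0,0],0.3],[[-80,0,83],[0,0,0],0.3]]'
python3 - <<'E'
from h import *
headcheck()
E
```

```text
time_s: 20.88
eef_pos: [548.5, -11.3, 207.9]
ee_rot: [0.003, 0.999, 0.049, 0.008]
force: [3.3, -4.5, 29.3]
grip_width: 0.001
[548.47995371 -11.32199331 207.90558166] [ 3.25240316 -4.50007674 29.25118924] [-0.83890854 -0.67478054  0.00827105]
time_s: 21.55
eef_pos: [461.1, -9.0, 285.1]
ee_rot: [-0.0, 0.999, 0.05, -0.001]
force: [-0.1, 0.0, 0.7]
grip_width: 0.564
scene head (array([541. ,  -4.5]), array([57.2, 37.4]), 7.1) plane [ 1.40000e-02 -2.60000e-02  1.90876e+02] mark 1 [528.2  -8.5 191.3]
side head (array([544.8,  -3.3]), array([57.6, 35.1]), 6.1) plane [ 1.00000e-02 -2.50000e-02  1.90309e+02] mark 2 [529.   -9.1 191. ]
wrist head (array([544.1,  -6.5]), array([57.6, 33.8]), 7.3) plane [ 1.40000e-02 -1.10000e-02  1.92121e+02] mark 122 [530.4  -8.5 192.8]
```

```bash
python3 -m jog '[[[20,0,0],[0,0,0],0.6],[[50,-2,0],[0,0,0],1],[[90,-3,0],[0,0,0],1],[[90,-3,-20],[0,0,0],1],[[90,-3,-40],[0,0,0],1],[[90,-3,-60],[0,0,0],1],[[90,-3,-70],[0,0,0],1],[[90,-3,-73],[0,0,0],1]]' 60
python3 -m jog '[[[0,0,-2],[0,0,0],1],[[0,0,-4],[0,0,0],1],[[0,0,-6],[0,0,0],1],[[0,0,-8],[0,0,0],1],[[0,0,-9],[0,0,0],1],[[0,0,-10],[0,0,0],1],[[0,0,-11],[0,0,0],1],[[0,0,-11],[0,0,0],1]]'
python3 -c "
from h import *
s=sensors.sense();print(s['eef_pos'],s['force'],s['wrist_torque'])"
python3 -m jog '[[[0,0,10],[0,0,0],1],[[0,0,30],[0,0,0],1],[[0,0,60],[0,0,0],1],[[0,0,83],[0,0,0],1],[[-20,0,83],[0,0,0],0.8],[[-50,0,83],[0,0,0],0.5],[[-80,0,83],[0,0,0],0.3],[[-80,0,83],[0,0,0],0.3]]'
python3 - <<'E'
from h import *
headcheck()
E
```

```text
time_s: 22.37
eef_pos: [554.7, -12.5, 209.8]
ee_rot: [-0.0, 0.999, 0.05, -0.001]
force: [0.1, 0.9, 0.7]
grip_width: -0.001
time_s: 23.03
eef_pos: [557.7, -13.4, 207.8]
ee_rot: [0.002, 0.999, 0.05, 0.007]
force: [-2.8, 0.2, 34.9]
grip_width: 0.004
[557.69524995 -13.36934072 207.8078739 ] [-2.79708324  0.18086018 34.91182801] [0.04833422 0.56833908 0.03588101]
time_s: 23.7
eef_pos: [471.3, -12.1, 284.8]
ee_rot: [0.0, 0.999, 0.05, 0.0]
force: [-0.3, -0.2, 1.0]
grip_width: 0.569
scene head (array([543.5,  -5.1]), array([57.6, 37.5]), 7.0) plane [ 1.20000e-02 -1.60000e-02  1.90712e+02] mark 0 0
side head (array([547.1,  -4.2]), array([57.4, 34.3]), 9.8) plane [ 1.10000e-02 -2.40000e-02  1.90015e+02] mark 0 0
wrist head (array([546.2,  -6.6]), array([57.6, 33.4]), 7.1) plane [ 3.00000e-03 -3.00000e-03  1.91826e+02] mark 1 [571.9  12.7 189.2]
```

```bash
python3 -m jog '[[[10,35,0],[0,0,0],0.3],[[25,70,0],[0,0,0],0.3],[[45,100,0],[0,0,0],0.3],[[65,110.5,0],[0,0,0],0.3],[[65,110.5,-30],[0,0,0],0.3],[[65,110.5,-60],[0,0,0],0.3],[[65,110.5,-90],[0,0,0],0.3],[[65,110.5,-120],[0,0,0],0.3]]' 60
python3 -m jog '[[[0,0,-30],[0,0,0],0.3],[[0,0,-60],[0,0,0],0.3],[[0,0,-80],[0,0,0],0.3],[[0,0,-95],[0,0,0],0.3],[[0,0,-95],[0,0,0],0.3],[[0,0,-95],[0,0,0],0.5],[[0,0,-95],[0,0,0],0.8],[[0,0,-95],[0,0,0],0.9]]'
python3 -m jog '[[[0,0,0],[0,0,0],0.9],[[0,0,0],[0,0,0],0.9],[[0,0,0],[0,0,0],0.9],[[0,0,0],[0,0,0],0.9],[[0,0,0],[0,0,0],0.9],[[0,0,0],[0,0,0],0.9],[[0,0,0],[0,0,0],0.9],[[0,0,0],[0,0,0],0.9]]'
python3 - <<'E'
from h import *
s=sensors.sense();print(s['eef_pos'],s['force'],s['wrist_torque'])
for n in("scene","side"):
    p=capture(n);P,C=sel(p,(500,-60,178),(620,60,205));w=C.min(1)>110;print(n,w.sum(),P[w].mean(0));P=P[P[:,2]>186];print(rect(P))
E
```

```text
time_s: 24.52
eef_pos: [540.6, 98.2, 162.2]
ee_rot: [0.0, 0.999, 0.05, 0.0]
force: [0.1, -0.3, 0.3]
grip_width: 0.706
time_s: 25.18
eef_pos: [540.9, 97.2, 70.1]
ee_rot: [0.001, 0.999, 0.05, 0.001]
force: [-4.0, -14.9, 19.1]
grip_width: 0.285
time_s: 25.85
eef_pos: [540.9, 97.2, 70.3]
ee_rot: [0.001, 0.999, 0.05, 0.002]
force: [0.1, -5.0, 4.1]
grip_width: 0.287
[540.86332195  97.15014996  70.27655432] [ 0.0757491  -5.00751907  4.0600474 ] [-0.79516048 -0.11280081  0.01640635]
scene 56 [534.27233261  -7.71432416 190.89569543]
(array([535.1,  -3.4]), array([40.5, 37. ]), 6.4)
side 0 [nan nan nan]
(array([0., 0.]), array([0., 0.]), 0.0)<stdin>:4: RuntimeWarning: Mean of empty slice.
  ret = um.true_divide(
```

```bash
python3 -m jog '[[[8,0.8,0],[0,0,0],0.9],[[20,2,0],[0,0,0],0.9],[[35,3.5,0],[0,0,0],0.9],[[50,5,0],[0,0,0],0.9],[[68,6.8,0],[0,0,0],0.9],[[86,8.6,0],[0,0,0],0.9],[[100,10,0],[0,0,0],0.9],[[112,11.2,0],[0,0,0],0.9]]'
python3 -m jog '[[[0,0,0],[0,0,0],0.9],[[0,0,0],[0,0,0],0.9],[[0,0,0],[0,0,0],0.9],[[0,0,0],[0,0,0],0.9],[[0,0,0],[0,0,0],0.9],[[0,0,0],[0,0,0],0.9],[[0,0,0],[0,0,0],0.9],[[0,0,0],[0,0,0],0.9]]'
python3 - <<'E'
from h import *
s=sensors.sense();print(s['eef_pos'],s['force'])
im=[]
for n in("scene","side"):
    p=capture(n);c=pix(p,(648,4,195)).astype(int);print(n,c)
    P,C=sel(p,(580,-60,178),(750,60,205));w=C.min(1)>110;print(w.sum(),P[w].mean(0) if w.any() else 0)
    im.append(cv2.resize(p["color"][c[1]-28:c[1]+28,c[0]-25:c[0]+25],None,fx=8,fy=8,interpolation=3))
cv2.imwrite("pics/ndl.png",np.hstack(im))
E
```

```text
time_s: 26.62
eef_pos: [653.0, 108.1, 70.3]
ee_rot: [0.001, 0.999, 0.05, 0.001]
force: [-4.2, -6.4, 5.5]
grip_width: 0.284
time_s: 27.28
eef_pos: [653.2, 108.1, 70.3]
ee_rot: [0.001, 0.999, 0.049, 0.002]
force: [4.6, -4.8, -0.3]
grip_width: 0.284
[653.24423415 108.11536298  70.32789268] [ 4.6248732  -4.75353765 -0.29299296]
scene [229 151]
5 [ 6.64750121e+02 -5.37266620e-01  1.95979524e+02]
side [209 160]
0 0
```

View pics/ndl.png

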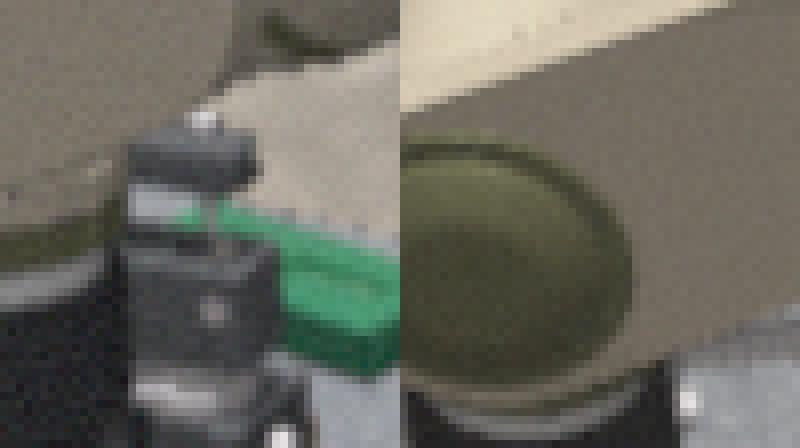

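```bash
python3 -m jog '[[[0,0,0],[0,0,0],0.6],[[0,0,0],[0,0,0],0.3],[[0,0,0],[0,0,0],0.3],[[0,0,0],[0,0,0],0.3],[[0,0,30],[0,0,0],0.3],[[0,0,60],[0,0,0],0.3],[[0,0,90],[0,0,0],0.3],[[0,0,120],[0,0,0],0.3]]'
python3 -m jog '[[[-20,10,40],[0,0,0],0.3],[[-50,10,80],[0,0,0],0.3],[[-80,10,120],[0,0,0],0.3],[[-120,0,120],[0,0,0],0.3],[[-160,-30,120],[0,0,0],0.3],[[-200,-70,120],[0,0,0],0.3],[[-230,-105,120],[0,0,0],0.3],[[-230,-105,120],[0,0,0],0.3]]'
cat >> h.py <<'E'
def needle(nm):
    im=[]
    for n in("scene","side"):
        p=capture(n);c=pix(p,(648,4,195)).astype(int);print(n,c)
        P,C=sel(p,(580,-60,178),(750,60,205));w=C.min(1)>110;print(w.sum(),P[w].mean(0) if w.any() else 0)
        im.append(cv2.resize(p["color"][c[1]-28:c[1]+28,c[0]-25:c[0]+25],None,fx=8,fy=8,interpolation=3))
    cv2.imwrite(nm,np.hstack(im))
    p=capture("wrist");P,C=sel(p,(500,-60,130),(740,60,142));print("tower",rect(P));P,C=sel(p,(500,80,75),(740,140,100));print("knob",rect(P))
    P,C=sel(p,(580,-60,186),(740,60,200));print("head",rect(P))
E
python3 - <<'E'
from h import *
print(sensors.sense()['eef_pos']);needle("pics/ndl2.png")
E
```

```text
time_s: 28.05
eef_pos: [651.4, 109.3, 190.3]
ee_rot: [-0.0, 0.999, 0.05, -0.0]
force: [0.2, -0.4, -0.1]
grip_width: 0.694
time_s: 28.72
eef_pos: [419.7, 3.6, 308.9]
ee_rot: [0.0, 0.999, 0.05, 0.0]
force: [-0.1, -1.2, 0.1]
grip_width: 0.696
[419.70319802   3.61558829 308.92602656]
scene [229 151]
61 [710.75801154  16.59340129 190.7512136 ]
side [209 160]
7 [719.39553333  15.92357645 194.7753442 ]
tower (array([0., 0.]), array([0., 0.]), 0.0)
knob (array([0., 0.]), array([0., 0.]), 0.0)
head (array([0., 0.]), array([0., 0.]), 0.0)
```

View pics/ndl2.png

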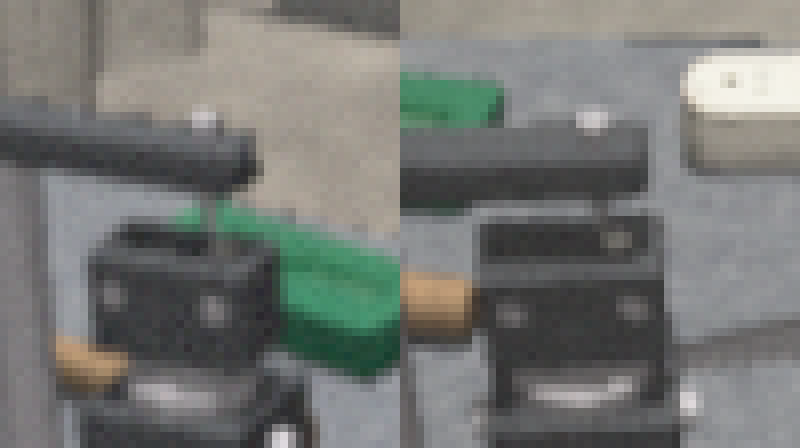

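```bash
python3 - <<'E'
from h import *
im=[]
for n in("scene","side"):
    p=capture(n);c=pix(p,(648,4,193)).astype(int)
    a=p["color"][c[1]-12:c[1]+12,c[0]-12:c[0]+12].astype(float);a=np.clip((a/255)**.6*255*1.1,0,255).astype(np.uint8)
    im.append(cv2.resize(a,None,fx=16,fy=16,interpolation=cv2.INTER_NEAREST));print(n,"origin",c-12)
    for X in((648,4,197),(648,4,190.5),(643,3.5,190.5),(648,9,190.5),(648,4,230)):print(X,pix(p,X).round(2))
    P=cloud(p)[c[1]-12:c[1]+12,c[0]-12:c[0]+12]
    print("tower/col",)
cv2.imwrite("pics/ndl3.png",np.hstack(im))
E
```

```text
scene origin [217 140]
(648, 4, 197) [229.49 151.2 ]
(648, 4, 190.5) [229.62 153.46]
(643, 3.5, 190.5) [231.32 153.74]
(648, 9, 190.5) [228.59 154.15]
(648, 4, 230) [228.82 139.53]
tower/col
side origin [197 149]
(648, 4, 197) [209.1  160.18]
(648, 4, 190.5) [209.27 162.26]
(643, 3.5, 190.5) [211.27 162.18]
(648, 9, 190.5) [209.05 163.46]
(648, 4, 230) [208.18 149.33]
tower/col
```

View pics/ndl3.png

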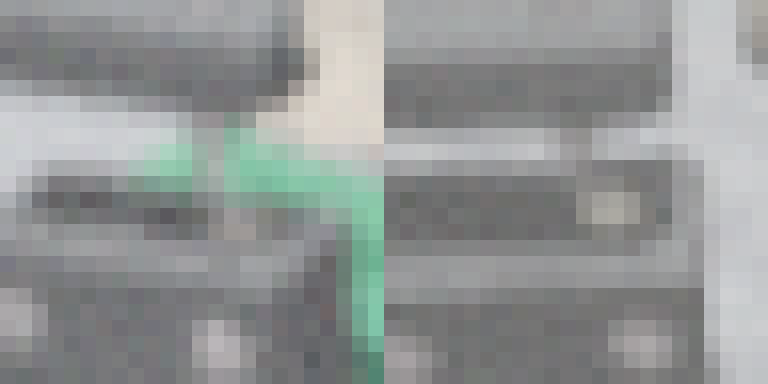

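```bash
python3 -m jog '[[[30,35,0],[0,0,0],0.3],[[70,75,0],[0,0,0],0.3],[[110,105,0],[0,0,0],0.3],[[150,115,0],[0,0,0],0.3],[[180,115,-30],[0,0,0],0.3],[[210,115,-80],[0,0,0],0.3],[[230,105,-120],[0,0,0],0.3],[[230,105,-120],[0,0,0],0.3]]'
python3 -m jog '[[[0,0,-30],[0,0,0],0.3],[[0,0,-60],[0,0,0],0.3],[[0,0,-95],[0,0,0],0.3],[[0,0,-118],[0,0,0],0.3],[[0,0,-118],[0,0,0],0.3],[[0,0,-118],[0,0,0],0.6],[[0,0,-118],[0,0,0],0.9],[[0,0,-118],[0,0,0],0.9]]'
python3 -m jog '[[[0,0,0],[0,0,0],0.9],[[0,0,0],[0,0,0],0.9],[[1,0.1,0],[0,0,0],0.9],[[2,0.2,0],[0,0,0],0.9],[[3,0.3,0],[0,0,0],0.9],[[4.3,0.4,0],[0,0,0],0.9],[[4.3,0.4,0],[0,0,0],0.9],[[4.3,0.4,0],[0,0,0],0.9]]'
python3 -m jog '[[[0,0,0],[0,0,0],0.9],[[0,0,0],[0,0,0],0.6],[[0,0,0],[0,0,0],0.3],[[0,0,0],[0,0,0],0.3],[[0,0,30],[0,0,0],0.3],[[0,0,60],[0,0,0],0.3],[[0,0,90],[0,0,0],0.3],[[0,0,118],[0,0,0],0.3]]'
python3 -m jog '[[[-20,10,40],[0,0,0],0.3],[[-50,10,80],[0,0,0],0.3],[[-80,10,120],[0,0,0],0.3],[[-120,0,120],[0,0,0],0.3],[[-160,-30,120],[0,0,0],0.3],[[-200,-70,120],[0,0,0],0.3],[[-230,-105,120],[0,0,0],0.3],[[-230,-105,120],[0,0,0],0.3]]'
python3 - <<'E'
from h import *
im=[]
for n in("scene","side"):
    p=capture(n);c=pix(p,(648,4,193)).astype(int)
    a=p["color"][c[1]-12:c[1]+12,c[0]-12:c[0]+12].astype(float);a=np.clip((a/255)**.6*255*1.1,0,255).astype(np.uint8)
    im.append(cv2.resize(a,None,fx=16,fy=16,interpolation=cv2.INTER_NEAREST))
cv2.imwrite("pics/ndl4.png",np.hstack(im))
E
```

```text
time_s: 29.63
eef_pos: [652.9, 111.1, 185.2]
ee_rot: [-0.0, 0.999, 0.051, -0.001]
force: [-0.5, -0.0, 0.8]
grip_width: 0.702
time_s: 30.3
eef_pos: [653.1, 108.2, 73.1]
ee_rot: [0.002, 0.999, 0.05, 0.002]
force: [-4.3, -7.9, 15.5]
grip_width: 0.289
time_s: 30.97
eef_pos: [657.0, 108.5, 73.3]
ee_rot: [0.001, 0.999, 0.049, 0.002]
force: [-1.8, -6.1, 4.2]
grip_width: 0.282
time_s: 31.63
eef_pos: [656.0, 109.8, 191.1]
ee_rot: [-0.0, 0.999, 0.05, 0.001]
force: [0.7, 0.0, 0.4]
grip_width: 0.699
time_s: 32.3
eef_pos: [424.1, 4.1, 309.3]
ee_rot: [0.0, 0.999, 0.05, 0.001]
force: [1.0, -1.2, 0.9]
grip_width: 0.703
```

View pics/ndl4.png

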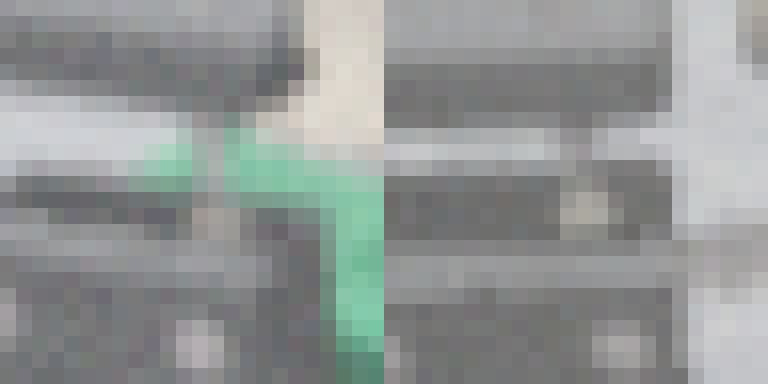

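```bash
python3 -m jog '[[[0,0,0],[0,0,0],0.3],[[0,0,0],[0,0,0],0.3],[[0,0,0],[0,0,0],0.3],[[0,0,0],[0,0,0],0.3],[[0,0,0],[0,0,0],0.3],[[0,0,0],[0,0,0],0.3],[[0,0,0],[0,0,0],0.3],[[0,0,0],[0,0,0],0.3]]'
python3 -m jog '[[[0,0,0],[0,0,0],0.3],[[0,0,0],[0,0,0],0.3],[[0,0,0],[0,0,0],0.3],[[0,0,0],[0,0,0],0.3],[[0,0,0],[0,0,0],0.3],[[0,0,0],[0,0,0],0.3],[[0,0,0],[0,0,0],0.3],[[0,0,0],[0,0,0],0.3]]'
python3 -m jog '[[[30,35,0],[0,0,0],0.3],[[70,75,0],[0,0,0],0.3],[[110,105,0],[0,0,0],0.3],[[150,115,0],[0,0,0],0.3],[[180,115,-30],[0,0,0],0.3],[[210,115,-80],[0,0,0],0.3],[[230,105,-120],[0,0,0],0.3],[[230,105,-120],[0,0,0],0.3]]'
python3 -m jog '[[[0,0,-30],[0,0,0],0.3],[[0,0,-60],[0,0,0],0.3],[[0,0,-95],[0,0,0],0.3],[[0,0,-118],[0,0,0],0.3],[[0,0,-118],[0,0,0],0.3],[[0,0,-118],[0,0,0],0.6],[[0,0,-118],[0,0,0],0.9],[[0,0,-118],[0,0,0],0.9]]'
python3 -m jog '[[[0,0,0],[0,0,0],0.9],[[-8,-0.8,0],[0,0,0],0.9],[[-22,-2.2,0],[0,0,0],0.9],[[-40,-4,0],[0,0,0],0.9],[[-60,-6,0],[0,0,0],0.9],[[-80,-8,0],[0,0,0],0.9],[[-95,-9.5,0],[0,0,0],0.9],[[-105,-10.5,0],[0,0,0],0.9]]'
python3 -m jog '[[[-2,-0.2,0],[0,0,0],0.9],[[-4,-0.4,0],[0,0,0],0.9],[[-6,-0.6,0],[0,0,0],0.9],[[-8,-0.8,0],[0,0,0],0.9],[[-10,-1,0],[0,0,0],0.9],[[-12,-1.2,0],[0,0,0],0.9],[[-13,-1.3,0],[0,0,0],0.9],[[-14,-1.4,0],[0,0,0],0.9]]'
python3 -c "
from h import *
s=sensors.sense();print(s['eef_pos'],s['force'],s['wrist_torque'])"
```

```text
time_s: 33.07
eef_pos: [426.1, 4.6, 308.6]
ee_rot: [-0.0, 0.999, 0.05, -0.0]
force: [-0.3, 0.1, -1.0]
grip_width: 0.701
time_s: 33.73
eef_pos: [426.0, 4.5, 308.7]
ee_rot: [-0.0, 0.999, 0.05, -0.0]
force: [0.2, 0.3, 0.2]
grip_width: 0.698
time_s: 34.4
eef_pos: [656.9, 109.7, 186.0]
ee_rot: [-0.0, 0.999, 0.05, -0.001]
force: [1.0, -0.7, 0.3]
grip_width: 0.699
time_s: 35.07
eef_pos: [657.3, 108.6, 73.4]
ee_rot: [0.001, 0.999, 0.05, 0.002]
force: [-4.8, -10.7, 17.1]
grip_width: 0.287
time_s: 35.73
eef_pos: [551.8, 98.2, 73.5]
ee_rot: [0.001, 0.999, 0.05, 0.003]
force: [4.7, -3.0, 2.3]
grip_width: 0.279
time_s: 36.4
eef_pos: [539.6, 97.0, 73.5]
ee_rot: [0.001, 0.999, 0.05, 0.004]
force: [3.9, -4.0, 6.3]
grip_width: 0.282
[539.55731673  96.99563165  73.52161936] [ 3.89848195 -4.03678897  6.34462053] [-0.58983911 -0.63658704 -0.00569216]
```

```bash
python3 -m jog '[[[-1,-0.1,0],[0,0,0],0.9],[[-2,-0.2,0],[0,0,0],0.9],[[-3,-0.3,0],[0,0,0],0.9],[[-4,-0.4,0],[0,0,0],0.9],[[-5,-0.5,0],[0,0,0],0.9],[[-6,-0.6,0],[0,0,0],0.9],[[-6,-0.6,0],[0,0,0],0.9],[[-6,-0.6,0],[0,0,0],0.9]]'
python3 -c "
from h import *
s=sensors.sense();print(s['eef_pos'],s['force'],s['wrist_torque'])"
```

```text
time_s: 37.07
eef_pos: [533.5, 96.4, 73.5]
ee_rot: [0.001, 0.999, 0.05, 0.004]
force: [2.3, -4.0, 6.8]
grip_width: 0.279
[533.46274404  96.40631879  73.50625365] [ 2.34209374 -3.95981194  6.76140841] [-0.61513114 -0.38681036  0.00489559]
```

```bash
python3 -m jog '[[[-1,-0.1,0],[0,0,0],0.9],[[-2,-0.2,0],[0,0,0],0.9],[[-3,-0.3,0],[0,0,0],0.9],[[-4,-0.4,0],[0,0,0],0.9],[[-5,-0.5,0],[0,0,0],0.9],[[-6,-0.6,0],[0,0,0],0.9],[[-6,-0.6,0],[0,0,0],0.9],[[-6,-0.6,0],[0,0,0],0.9]]'
python3 - <<'E'
from h import *
s=sensors.sense();print(s['eef_pos'],s['force'],s['wrist_torque'])
for n in("scene","side"):
    p=capture(n);P,C=sel(p,(480,-60,130),(640,60,140));print(n,rect(P))
E
```

```text
time_s: 37.73
eef_pos: [533.2, 96.3, 73.8]
ee_rot: [0.0, 0.999, 0.049, 0.012]
force: [36.8, 4.0, -18.5]
grip_width: 0.285
[533.15266184  96.30824915  73.75032777] [ 36.76523398   3.9644245  -18.51787806] [ 0.58203347 -5.58692423  0.06723879]
scene (array([517.6,   8.8]), array([95.1, 27.3]), 78.5)
side (array([0., 0.]), array([0., 0.]), 0.0)
```

```bash
python3 -m jog '[[[2,0.2,0],[0,0,0],0.9],[[4,0.4,0],[0,0,0],0.9],[[5,0.5,0],[0,0,0],0.6],[[5,0.5,0],[0,0,0],0.3],[[5,0.5,0],[0,0,0],0.3],[[5,0.5,30],[0,0,0],0.3],[[5,0.5,60],[0,0,0],0.3],[[5,0.5,95],[0,0,0],0.3]]'
python3 -m jog '[[[0,0,40],[0,0,0],0.3],[[0,0,80],[0,0,0],0.3],[[0,0,120],[0,0,0],0.3],[[-25,0,130],[0,0,0],0.3],[[-55,-10,130],[0,0,0],0.3],[[-80,-40,130],[0,0,0],0.3],[[-100,-75,130],[0,0,0],0.3],[[-105,-110,130],[0,0,0],0.3]]'
python3 - <<'E'
from h import *
p=capture("wrist");P,C=sel(p,(480,-60,130),(640,60,141));print("tower",rect(P));P,C=sel(p,(490,80,75),(590,140,100));print("knob",rect(P));headcheck()
E
python3 -m jog '[[[0,-30,0],[0,0,1],0.2],[[0,-60,0],[0,0,2],0.2],[[0,-90,0],[0,0,4],0.2],[[0,-120,0],[0,0,5],0.2],[[0,-150,0],[0,0,5],0.2],[[0,-180,0],[0,0,5],0.2],[[0,-200,0],[0,0,5],0.2],[[0,-200,0],[0,0,5],0.2]]'
python3 - <<'E'
from h import *
print(sensors.sense()["eef_pos"],sensors.sense()["ee_rot"])
for n in("wrist","side","scene"):
    p=capture(n);P,C=sel(p,(400,-290,14),(640,-100,40));P,C=sel(p,(400,-290,18),(640,-100,35))
    w=(C[:,2]>C[:,0]+35);P=P[w];print(n,len(P),rect(P),np.median(P[:,2]))
    for q in("drift_grip","drift_tip"):
        for d in place_of(p,q)[:1]: print(q,d["p"],np.round(d["centre"]),world(p,*d["centre"],zw=26 if q=="drift_grip" else 3).round(1))
    if n=="wrist": cv2.imwrite("pics/dr.png",p["color"])
E
```

```text
time_s: 38.5
eef_pos: [529.0, 97.0, 166.3]
ee_rot: [-0.0, 0.999, 0.05, -0.001]
force: [0.1, 1.1, -0.4]
grip_width: 0.704
time_s: 39.17
eef_pos: [422.3, -13.2, 296.3]
ee_rot: [0.0, 0.999, 0.051, 0.0]
force: [0.8, -0.2, -0.4]
grip_width: 0.695
tower (array([537.3,  -8.5]), array([55.1, 56.1]), 5.7)
knob (array([529.2,  95.7]), array([25.2, 25. ]), 54.8)
scene head (array([537.3,  -4.6]), array([58.6, 34.7]), 7.9) plane [-5.00000e-03 -4.40000e-02  1.90363e+02] mark 16 [519.8 -12.7 189.6]
side head (array([540.1,  -5.9]), array([56.8, 35.1]), 6.6) plane [ 5.00000e-03 -1.60000e-02  1.89895e+02] mark 10 [528.8 -11.7 190. ]
wrist head (array([532.6,  -8.6]), array([44.6, 33.8]), 6.8) plane [ 4.00000e-03 -0.00000e+00  1.91735e+02] mark 193 [524.8 -10.4 192.4]
time_s: 40.03
eef_pos: [425.5, -214.9, 295.1]
ee_rot: [-0.0, 0.996, 0.092, -0.0]
force: [0.4, -0.4, 0.3]
grip_width: 0.796
[ 425.48251147 -214.90177463  295.11010859] [-1.57431094e-04  9.95717142e-01  9.24512236e-02 -3.45189028e-04]
wrist 1987 (array([ 540.5, -233.6]), array([73.9, 29.6]), 3.4) 26.653649218465443
drift_grip 0.61 [ 69. 296.] [ 531.3 -236.    26. ]
side 0 (array([0., 0.]), array([0., 0.]), 0.0) nan
drift_grip 0.58 [223. 255.] [528.4  54.9  26. ]
drift_tip 0.7 [167. 208.] [ 690.1 -218.2    3. ]
scene 137 (array([ 537.2, -228.3]), array([73.7, 34.9]), 0.9) 24.57961358837754
drift_grip 0.79 [184. 305.] [ 521.5 -211.    26. ]
drift_tip 0.2 [221. 254.] [576.   10.6   3. ]
  return _methods._mean(a, axis=axis, dtype=dtype,
  ret = ret.dtype.type(ret / rcount)
```

View pics/dr.png

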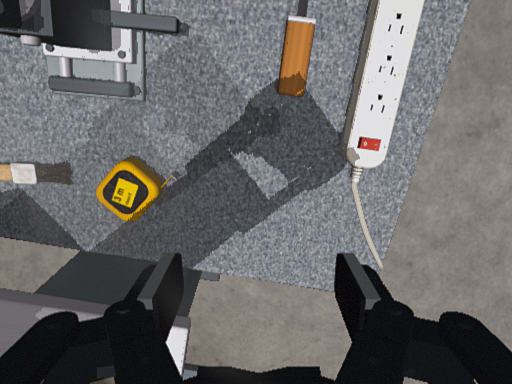

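```bash
python3 -m jog '[[[10,-8,-15],[0,0,-3],0.3],[[20,-15,-30],[0,0,-7],0.3],[[30,-20,-50],[0,0,-7],0.3],[[30,-20,-70],[0,0,-7],0.3],[[30,-20,-90],[0,0,-7],0.3],[[30,-20,-90],[0,0,-7],0.3],[[30,-20,-90],[0,0,-7],0.3],[[30,-20,-90],[0,0,-7],0.3]]'
python3 - <<'E'
from h import *
print(sensors.sense()["eef_pos"],sensors.sense()["ee_rot"])
p=capture("wrist");P,C=sel(p,(400,-290,20),(640,-150,31));print(len(P),rect(P))
Q=P[P[:,2]>23];b=cv2.minAreaRect(Q[:,:2].astype(np.float32));print(cv2.boxPoints(b).round(1))
P,C=sel(p,(400,-400,20),(640,-250,60));print("strip",len(P),rect(P))
for x in(460,500,540): 
    q=P[abs(P[:,0]-x)<10]; print(x,q[:,1].max() if len(q) else None)
P,C=sel(p,(560,-290,4),(760,-150,31));print("blade",len(P),rect(P))
cv2.imwrite("pics/dr2.png",p["color"])
E
```

```text
time_s: 41.15
eef_pos: [455.4, -233.3, 207.1]
ee_rot: [0.001, 0.999, 0.032, 0.001]
force: [0.3, 0.7, 0.5]
grip_width: 0.7
[ 455.41655196 -233.29225269  207.06288441] [6.34961174e-04 9.99478632e-01 3.22725900e-02 7.35124668e-04]
3673 (array([ 553.6, -233.3]), array([101.1,  30.5]), 3.3)
[[ 502.5 -221. ]
 [ 504.3 -251.4]
 [ 600.1 -245.9]
 [ 598.3 -215.5]]
strip 11853 (array([ 504., -303.]), array([209.2, 105.4]), 2.6)
460 -309.3172765009012
500 -250.07863887338775
540 -305.09191065946055
blade 1346 (array([ 582. , -231.5]), array([44.3, 30.9]), 1.0)
```

View pics/dr2.png

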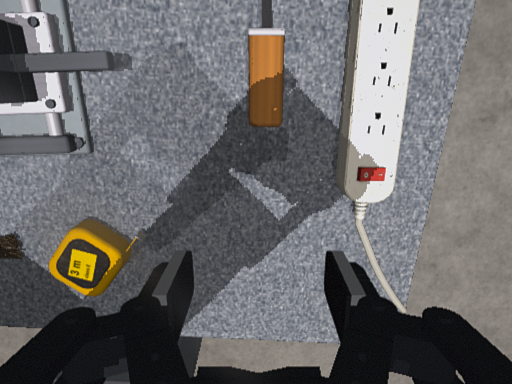

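```bash
python3 -m jog '[[[10,0,-20],[0.3,-6,0],0.3],[[25,0,-45],[0.7,-12,0],0.3],[[45,0.5,-70],[1,-18,0],0.3],[[65,0.8,-95],[1.4,-25,0],0.3],[[78.5,0.8,-120],[1.4,-25,0],0.3],[[78.5,0.8,-135],[1.4,-25,0],0.3],[[78.5,0.8,-140],[1.4,-25,0],0.3],[[78.5,0.8,-140],[1.4,-25,0],0.3]]'
python3 -c "
from h import *
s=sensors.sense();print(s['eef_pos'],s['ee_rot'],s['joints'].round(2))"
```

```text
time_s: 41.87
eef_pos: [533.6, -232.3, 65.7]
ee_rot: [-0.005, 0.976, 0.032, 0.217]
force: [-0.5, -1.2, 1.2]
grip_width: 0.698
[ 533.56278444 -232.32696307   65.68649405] [-0.00545059  0.97573922  0.03152233  0.21658624] [-0.74  0.52  1.81  0.58  0.58  0.31]
```

```bash
python3 -m jog '[[[0,-1.5,-10],[0,0,0],0.3],[[0,-1.5,-20],[0,0,0],0.3],[[0,-1.5,-28],[0,0,0],0.3],[[0,-1.5,-34],[0,0,0],0.3],[[0,-1.5,-38],[0,0,0],0.3],[[0,-1.5,-41],[0,0,0],0.3],[[0,-1.5,-42],[0,0,0],0.3],[[0,-1.5,-42],[0,0,0],0.3]]'
python3 -m jog '[[[0,0,0],[0,0,0],0.4],[[0,0,0],[0,0,0],0.5],[[0,0,0],[0,0,0],0.6],[[0,0,0],[0,0,0],0.7],[[0,0,0],[0,0,0],0.9],[[0,0,0],[0,0,0],0.9],[[0,0,0],[0,0,0],0.9],[[0,0,0],[0,0,0],0.9]]' 110
python3 -c "
from h import *
s=sensors.sense();print(s['eef_pos'],s['ee_rot'],s['force'])"
```

```text
time_s: 42.53
eef_pos: [533.5, -233.8, 23.7]
ee_rot: [-0.005, 0.976, 0.031, 0.217]
force: [0.4, 0.4, 0.2]
grip_width: 0.7
time_s: 43.2
eef_pos: [533.6, -234.1, 24.4]
ee_rot: [-0.005, 0.976, 0.031, 0.217]
force: [-4.2, -1.2, 7.6]
grip_width: 0.322
[ 533.62281161 -234.06719222   24.40281814] [-0.00484973  0.97562722  0.03146314  0.21711305] [-4.15598665 -1.16953843  7.59483332]
```

```bash
python3 -m jog '[[[0,0,10],[0,0,0],0.9],[[0,0,25],[0,0,0],0.9],[[0,0,50],[0,0,3],0.9],[[0,0,80],[0,0,9],0.9],[[0,0,105],[0,0,15],0.9],[[0,0,120],[0,0,21],0.9],[[0,0,120],[0,0,27],0.9],[[0,0,120],[0,0,33],0.9]]'
python3 -m jog '[[[3,0,0],[0,0,6],0.9],[[6,0,0],[0,0,12],0.9],[[9,0,0],[0,0,18],0.9],[[12,0,0],[0,0,24],0.9],[[16,0,0],[0,0,30],0.9],[[20,0,0],[0,0,36],0.9],[[25,0,0],[0,0,42],0.9],[[25,0,0],[0,0,48],0.9]]'
python3 -m jog '[[[0,0,0],[0,0,6],0.9],[[0,0,0],[0,0,11.5],0.9],[[0,0,0],[0,0,11.5],0.9],[[0,0,0],[0,0,11.5],0.9],[[0,0,0],[0,0,11.5],0.9],[[0,0,0],[0,0,11.5],0.9],[[0,0,0],[0,0,11.5],0.9],[[0,0,0],[0,0,11.5],0.9]]'
python3 - <<'E'
from h import *
s=sensors.sense();print(s['eef_pos'],s['ee_rot'],s['joints'].round(2),s["force"])
for n in("wrist","side","scene"):
    p=capture(n);cv2.imwrite(f"pics/t_{n}.png",p["color"])
    P,C=sel(p,(490,-175,110),(600,-30,170));print(n,len(P),rect(P) if len(P)>5 else 0)
    if len(P)>5:
        v=P[:,1]
        for y in range(-170,-60,15):
            q=P[abs(v-y)<5]
            if len(q)>3: print(y,q.mean(0).round(1),q[:,2].max().round(1),q[:,2].min().round(1))
E
```

```text
time_s: 43.87
eef_pos: [533.4, -234.1, 144.6]
ee_rot: [-0.066, 0.926, 0.31, 0.206]
force: [0.0, -0.6, -3.3]
grip_width: 0.327
time_s: 44.53
eef_pos: [558.7, -233.9, 143.1]
ee_rot: [-0.145, 0.72, 0.659, 0.161]
force: [0.1, 0.4, -2.8]
grip_width: 0.324
time_s: 45.2
eef_pos: [558.3, -233.9, 143.8]
ee_rot: [-0.16, 0.652, 0.726, 0.146]
force: [0.0, 0.5, -3.4]
grip_width: 0.323
[ 558.34487928 -233.92452713  143.84529217] [-0.15995671  0.65241832  0.72621858  0.14618744] [-0.71  0.72  1.2   0.3   1.55 -0.87] [ 0.0219377   0.47996541 -3.4384282 ]
wrist 2436 (array([ 548.9, -132.8]), array([ 7.9, 85.2]), 5.9)
-170 [ 552.6 -170.1  141.5] 143.6 139.5
-155 [ 551.  -155.1  138.9] 140.8 136.9
-140 [ 549.7 -140.1  136.3] 138.8 134.3
-125 [ 548.1 -124.9  133.7] 135.7 131.7
-110 [ 546.6 -110.2  131.1] 133.0 129.5
-95 [545.3 -95.5 128.6] 130.2 126.0
side 62 (array([ 555.1, -101.7]), array([145.8,  20.5]), 84.2)
-170 [ 556.3 -171.4  133.5] 143.0 118.9
-155 [ 552.  -155.2  137.3] 139.2 135.9
-140 [ 551.2 -141.6  133.8] 135.6 131.7
-125 [ 551.2 -126.7  128.7] 133.6 119.1
-110 [ 547.5 -110.3  129.6] 130.8 127.4
scene 115 (array([ 536.8, -100.8]), array([ 19.1, 149.5]), 14.8)
-170 [ 549.2 -170.4  134.8] 141.4 121.9
-155 [ 547.6 -154.8  134.6] 138.0 124.9
-140 [ 546.1 -140.1  129.8] 138.0 118.0
-125 [ 544.6 -125.   128.8] 134.6 119.7
-110 [ 543.5 -109.   128.4] 131.7 120.8
-95 [541.1 -95.4 125.6] 129.4 119.2
-80 [538.5 -80.4 123.1] 127.4 119.9
```

```bash
python3 -m jog '[[[1.1,10,-10],[0,0,0],0.9],[[1.1,20,-25],[0,0,0],0.9],[[1.1,29,-40],[0,0,0],0.9],[[1.1,29,-52],[0,0,0],0.9],[[1.1,29,-62],[0,0,0],0.9],[[1.1,29,-69],[0,0,0],0.9],[[1.1,29,-71.5],[0,0,0],0.9],[[1.1,29,-71.5],[0,0,0],0.9]]'
python3 - <<'E'
from h import *
s=sensors.sense();print(s['eef_pos'],s["force"])
im=[]
p=capture("wrist");u=pix(p,(545,-60,60)).astype(int);print(u)
cv2.imwrite("pics/pre.png",cv2.resize(p["color"][0:220,130:450],None,fx=2.4,fy=2.4))
P,C=sel(p,(490,-175,50),(600,-40,100))
for y in range(-145,-40,10):
    q=P[abs(P[:,1]-y)<4]
    if len(q)>3: print(y,q.mean(0).round(1),q[:,2].max().round(1),q[:,2].min().round(1))
E
```

```text
time_s: 46.02
eef_pos: [559.5, -205.3, 71.8]
ee_rot: [-0.16, 0.652, 0.726, 0.146]
force: [-0.3, -0.3, -2.0]
grip_width: 0.323
[ 559.50433189 -205.29460951   71.78883612] [-0.26109117 -0.33440968 -2.02886168]
[258 -10]
-145 [ 554.2 -145.1   70.2] 72.1 68.6
-135 [ 553.1 -135.    68.4] 70.6 66.1
-125 [ 552.  -125.1   66.7] 68.5 65.2
-115 [ 551.1 -115.    64.9] 66.8 63.0
-105 [ 550.2 -105.1   63.2] 65.1 61.1
-95 [549.2 -95.   61.5] 63.3 59.6
-85 [548.1 -85.   59.7] 61.3 58.0
-75 [547. -75.  58.] 59.7 56.3
-65 [546.3 -65.6  56.3] 57.9 54.7
```

View pics/pre.png

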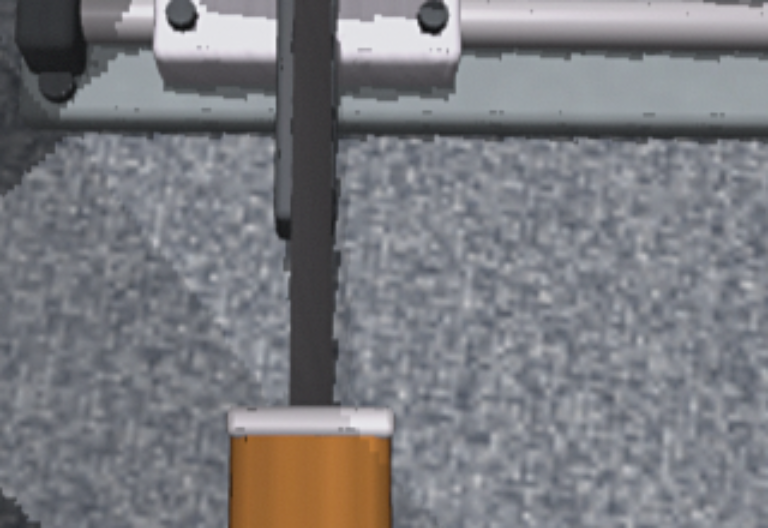

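```bash
python3 -m jog '[[[-1.3,8,0],[0,0,0],0.9],[[-2.1,16,0],[0,0,0],0.9],[[-2.9,24,0],[0,0,0],0.9],[[-3.7,32,-0.5],[0,0,0],0.9],[[-4.5,40,-0.5],[0,0,0],0.9],[[-5.3,48,-1],[0,0,0],0.9],[[-5.9,54.5,-1],[0,0,0],0.9],[[-5.9,54.5,-1],[0,0,0],0.9]]'
python3 -c "
from h import *
s=sensors.sense();print(s['eef_pos'],s['force'],s['wrist_torque'])"
```

```text
time_s: 46.73
eef_pos: [553.5, -148.8, 71.2]
ee_rot: [-0.161, 0.652, 0.727, 0.146]
force: [-0.6, 0.7, -2.3]
grip_width: 0.325
[ 553.51093254 -148.82466444   71.22609558] [-0.5872527   0.73587475 -2.34017918] [-0.45130049 -0.06565637 -0.01991336]
```

```bash
python3 -m jog '[[[-0.5,5,0],[0,0,0],0.9],[[-1,10,0],[0,0,0],0.9],[[-1.4,14,0],[0,0,0],0.9],[[-1.8,18,0],[0,0,0],0.9],[[-2.2,22,0],[0,0,0],0.9],[[-2.6,26,0],[0,0,0],0.9],[[-3,30,0],[0,0,0],0.9],[[-3,30,0],[0,0,0],0.9]]'
python3 - <<'E'
from h import *
s=sensors.sense();print(s['eef_pos'],s['force'],s['wrist_torque']);headcheck()
E
```

```text
time_s: 47.4
eef_pos: [551.1, -121.6, 71.2]
ee_rot: [-0.158, 0.653, 0.727, 0.146]
force: [2.0, -4.4, -7.2]
grip_width: 0.322
[ 551.13358002 -121.62624475   71.1539556 ] [ 1.989871   -4.37807494 -7.19788224] [-1.80732685 -0.42009157 -0.28321749]
scene head (array([536.3,  -5.1]), array([57.5, 36.9]), 8.8) plane [ 1.40000e-02 -1.30000e-02  1.93393e+02] mark 13 [523.6  -9.5 194. ]
side head (array([540.4,  -6.3]), array([56.6, 33.3]), 7.7) plane [-1.30000e-02 -2.00000e-02  1.92741e+02] mark 11 [524.1 -12.2 193.2]
wrist few
```

```bash
python3 -m jog '[[[-0.5,5,0],[0,0,0],0.9],[[-1,10,0],[0,0,0],0.9],[[-1.4,14,0],[0,0,0],0.9],[[-1.8,18,0],[0,0,0],0.9],[[-2.2,22,0],[0,0,0],0.9],[[-2.6,26,0],[0,0,0],0.9],[[-3,30,0],[0,0,0],0.9],[[-3.3,33,0],[0,0,0],0.9]]'
python3 - <<'E'
from h import *
s=sensors.sense();print(s['eef_pos'],s['force'],s['wrist_torque']);headcheck()
E
```

```text
time_s: 48.22
eef_pos: [547.5, -88.5, 70.7]
ee_rot: [-0.159, 0.653, 0.727, 0.145]
force: [1.2, -7.1, -9.5]
grip_width: 0.326
[547.54760051 -88.521515    70.73445859] [ 1.15745322 -7.08769416 -9.45382244] [-2.25833577 -0.23937841 -0.08950473]
scene head (array([536.1,  -7.1]), array([57.4, 36.2]), 6.5) plane [ 6.00000e-03 -1.60000e-02  1.98853e+02] mark 11 [527.2 -11.5 199.4]
side head (array([540.5,  -8.4]), array([56.6, 36.2]), 4.7) plane [-7.00000e-03  2.10000e-02  1.98913e+02] mark 10 [524.2 -13.4 199.9]
wrist few
```

```bash
python3 -m jog '[[[0.9,-8,0],[0,0,0],0.9],[[2.2,-22,0],[0,0,0],0.9],[[3.8,-38,0],[0,0,0],0.9],[[5.4,-54,0],[0,0,0],0.9],[[7,-70,0],[0,0,0],0.9],[[8.6,-86,0],[0,0,0],0.9],[[10.2,-102,0],[0,0,0],0.9],[[12.2,-120,1],[0,0,0],0.9]]'
python3 -m jog '[[[0,0,10],[0,0,0],0.9],[[0,-5,30],[0,0,0],0.9],[[0,-10,50],[0,0,0],0.9],[[0,-20,70],[0,0,0],0.9],[[-5,-26,75],[0,0,-6],0.9],[[-10,-26,75],[0,0,-12],0.9],[[-15,-26,75],[0,0,-18],0.9],[[-20,-26,75],[0,0,-24],0.9]]'
python3 - <<'E'
from h import *
s=sensors.sense();print(s['eef_pos'],s['force'],s['wrist_torque']);headcheck()
E
python3 -m jog '[[[0,0,0],[0,0,-6],0.9],[[0,0,0],[0,0,-12],0.9],[[0,0,0],[0,0,-18],0.9],[[0,0,0],[0,0,-24],0.9],[[0,0,0],[0,0,-30],0.9],[[0,0,0],[0,0,-36],0.9],[[0,0,0],[0,0,-42],0.9],[[0,0,0],[0,0,-48],0.9]]'
python3 -m jog '[[[0,0,0],[0,0,-6],0.9],[[0,0,0],[0,0,-12],0.9],[[0,0,0],[0,0,-18],0.9],[[0,0,0],[0,0,-20.5],0.9],[[0,0,0],[0,0,-20.5],0.9],[[0,0,0],[0,0,-20.5],0.9],[[0,0,0],[0,0,-20.5],0.9],[[0,0,0],[0,0,-20.5],0.9]]'
python3 - <<'E'
from h import *
s=sensors.sense();print(s['eef_pos'],s['ee_rot'],s['force'],s['wrist_torque'])
for n in("side","scene"):
    p=capture(n);P,C=sel(p,(560,-290,110),(720,-150,170));print(n,rect(P))
    for x in range(590,700,20):
        q=P[abs(P[:,0]-x)<5]
        if len(q)>2: print(x,q.mean(0).round(1),q[:,2].max().round(1),q[:,2].min().round(1))
E
```

```text
time_s: 49.03
eef_pos: [559.5, -209.6, 72.3]
ee_rot: [-0.16, 0.652, 0.726, 0.146]
force: [0.2, 0.7, -3.1]
grip_width: 0.321
time_s: 49.7
eef_pos: [539.2, -234.3, 147.9]
ee_rot: [-0.126, 0.791, 0.573, 0.177]
force: [-0.3, -1.1, -3.2]
grip_width: 0.326
[ 539.19212133 -234.32548016  147.87906245] [-0.30956465 -1.13225086 -3.24911414] [-0.44657781  0.14228377 -0.02130155]
scene head (array([535.8,  -2.2]), array([56.1, 37. ]), 5.0) plane [ 2.00000e-03 -4.50000e-02  1.99364e+02] mark 13 [522.7  -5.7 200.2]
side head (array([540.5,  -3.3]), array([57.6, 34.7]), 6.6) plane [-1.20000e-02 -2.90000e-02  1.98869e+02] mark 11 [524.3  -7.2 200. ]
wrist few
time_s: 50.52
eef_pos: [540.1, -233.6, 147.5]
ee_rot: [-0.043, 0.955, 0.204, 0.212]
force: [0.4, 0.1, -2.7]
grip_width: 0.323
time_s: 51.18
eef_pos: [539.8, -233.6, 147.2]
ee_rot: [-0.005, 0.976, 0.032, 0.217]
force: [-0.2, 0.6, -2.9]
grip_width: 0.321
[ 539.75787655 -233.61092347  147.17419375] [-0.00533933  0.97571104  0.03225407  0.21660823] [-0.20049691  0.58929046 -2.92976827] [-0.05615357  0.45340677 -0.035469  ]
side (array([ 627.3, -229. ]), array([ 33. , 132.4]), 85.7)
590 [ 590.1 -224.1  138. ] 149.2 122.1
610 [ 609.5 -224.4  133.3] 143.8 122.3
630 [ 630.3 -224.   131. ] 140.2 121.5
650 [ 650.1 -222.9  129.6] 135.8 120.9
670 [ 669.7 -221.4  128.3] 133.2 121.3
690 [ 690.8 -220.7  126.4] 130.3 123.0
scene (array([ 624.2, -218.1]), array([129.5,  30.9]), 9.1)
590 [ 589.1 -221.3  137.9] 148.4 123.6
610 [ 610.8 -224.4  132.7] 142.6 123.6
630 [ 629.9 -223.4  131. ] 140.0 123.3
650 [ 650.  -222.9  130. ] 137.1 121.0
670 [ 669.3 -220.8  128.4] 132.2 123.5
690 [ 687.5 -219.   126.6] 130.8 123.0
```

```bash
python3 -m jog '[[[-6,0,-20],[0,0,0],0.9],[[-6,0,-45],[0,0,0],0.9],[[-6,0,-70],[0,0,0],0.9],[[-6,0,-90],[0,0,0],0.9],[[-6,0,-105],[0,0,0],0.9],[[-6,0,-114],[0,0,0],0.9],[[-6,0,-119],[0,0,0],0.9],[[-6,0,-120],[0,0,0],0.9]]'
python3 -m jog '[[[0,0,-1],[0,0,0],0.9],[[0,0,-1.5],[0,0,0],0.9],[[0,0,-2],[0,0,0],0.9],[[0,0,-2.5],[0,0,0],0.9],[[0,0,-2.5],[0,0,0],0.6],[[0,0,-2.5],[0,0,0],0.4],[[0,0,-2.5],[0,0,0],0.3],[[0,0,-2.5],[0,0,0],0.3]]'
python3 -m jog '[[[0,0,10],[0,0,0],0.3],[[0,0,30],[0,0,0],0.3],[[0,0,60],[0,0,0],0.3],[[-10,0,100],[0,0,0],0.3],[[-20,0,140],[-0.4,6,0],0.3],[[-40,0,180],[-0.8,13,0],0.3],[[-70,20,220],[-1.2,20,0],0.3],[[-100,50,250],[-1.4,25,0],0.3]]' 60
python3 -c "
from h import *
s=sensors.sense();print(s['eef_pos'],s['ee_rot'])
for n in ('side','scene'):
    p=capture(n);P,C=sel(p,(440,-290,14),(620,-180,40));print(rect(P),np.percentile(P[:,2],[10,50,95]))"
```

```text
time_s: 51.95
eef_pos: [533.6, -233.4, 26.8]
ee_rot: [-0.005, 0.976, 0.031, 0.217]
force: [-0.3, -0.6, -2.6]
grip_width: 0.324
time_s: 52.62
eef_pos: [533.8, -233.5, 25.0]
ee_rot: [-0.005, 0.976, 0.031, 0.217]
force: [-0.3, 0.8, -0.1]
grip_width: 0.698
time_s: 53.28
eef_pos: [448.4, -198.4, 261.5]
ee_rot: [0.002, 1.0, 0.031, -0.001]
force: [1.6, 0.1, -0.3]
grip_width: 0.7
[ 448.43850129 -198.38292514  261.54276016] [ 0.00240204  0.999527    0.03062375 -0.00148038]
(array([ 601.1, -227.7]), array([36.9, 27.4]), 2.6) [16.55043354 18.90290304 24.68005362]
(array([ 551.1, -227.8]), array([101.2,  34.7]), 8.8) [16.67473721 24.34545762 27.43864543]
```

```bash
python3 -m jog '[[[10,20,15],[0,0,1],0.2],[[20,50,25],[0,0,2.2],0.2],[[35,85,25],[0,0,2.2],0.2],[[55,120,25],[0,0,2.2],0.2],[[75,150,25],[0,0,2.2],0.2],[[95,178,25],[0,0,2.2],0.2],[[105.7,178,25],[0,0,2.2],0.2],[[105.7,178,25],[0,0,2.2],0.2]]'
python3 -c "
from h import *
s=sensors.sense();print(s['eef_pos'],s['ee_rot'])"
```

```text
time_s: 54.05
eef_pos: [555.9, -18.1, 281.6]
ee_rot: [-0.0, 0.999, 0.053, -0.0]
force: [-0.2, 0.6, 0.7]
grip_width: 0.797
[555.88188986 -18.1260821  281.58757073] [-3.96261275e-04  9.98614278e-01  5.26241816e-02 -2.50646980e-04]
```

```bash
python3 -m jog '[[[-8,6,0],[0,0,0],0.2],[[-16.2,12.6,0],[0,0,-0.3],0.2],[[-16.2,12.6,-20],[0,0,-0.3],0.2],[[-16.2,12.6,-45],[0,0,-0.3],0.2],[[-16.2,12.6,-70],[0,0,-0.3],0.2],[[-16.2,12.6,-87],[0,0,-0.3],0.2],[[-16.2,12.6,-97],[0,0,-0.3],0.2],[[-16.2,12.6,-99],[0,0,-0.3],0.2]]'
python3 -m jog '[[[0,0,0],[0,0,0],0.2],[[0,0,0],[0,0,0],0.4],[[0,0,0],[0,0,0],0.5],[[0,0,0],[0,0,0],0.6],[[0,0,0],[0,0,0],0.8],[[0,0,0],[0,0,0],0.8],[[0,0,0],[0,0,0],0.8],[[0,0,0],[0,0,0],0.8]]' 100
python3 -c "
from h import *
s=sensors.sense();print(s['eef_pos'],s['ee_rot'],s['force'])"
```

```text
time_s: 54.72
eef_pos: [537.4, -7.3, 182.2]
ee_rot: [-0.001, 0.999, 0.048, -0.001]
force: [0.3, -0.0, -0.4]
grip_width: 0.797
time_s: 55.38
eef_pos: [538.7, -6.7, 184.2]
ee_rot: [0.0, 0.999, 0.049, 0.0]
force: [2.0, -0.8, -0.8]
grip_width: 0.381
[538.70035588  -6.74721933 184.16023813] [1.50855921e-04 9.98810732e-01 4.87532804e-02 4.64862431e-04] [ 1.96125238 -0.82988366 -0.75246862]
```

```bash
python3 -m jog '[[[0,0,4],[0,0,0],0.8],[[0,0,10],[0,0,0],0.8],[[0,0,20],[0,0,0],0.8],[[0,0,40],[0,0,0],0.8],[[0,0,65],[0,0,0],0.8],[[0,0,90],[0,0,0],0.8],[[0,0,110],[0,0,0],0.8],[[0,0,112],[0,0,0],0.8]]'
python3 -c "
from h import *
s=sensors.sense();print(s['eef_pos'],s['ee_rot'],s['force'])
for n in ('side','scene'):
    p=capture(n);P,C=sel(p,(480,-60,130),(640,60,141));print(n,'tower',rect(P))"
python3 -m jog '[[[-2,35,0],[0,0,-1],0.8],[[-4,70,0],[0,0,-2],0.8],[[-8,108,0],[0,0,-4],0.8],[[-12,146,0],[0,0,-6],0.8],[[-15,184,0],[0,0,-8],0.8],[[-18,222,0],[0,0,-8],0.8],[[-19.4,258,0],[0,0,-8],0.8],[[-19.4,285,0],[0,0,-8],0.8]]'
python3 -m jog '[[[0,15,0],[0,0,0],0.8],[[0,24,0],[0,0,0],0.8],[[0,28.3,0],[0,0,0],0.8],[[0,28.3,0],[0,0,0],0.8],[[0,28.3,-10],[0,0,0],0.8],[[0,28.3,-30],[0,0,0],0.8],[[0,28.3,-50],[0,0,0],0.8],[[0,28.3,-58],[0,0,0],0.8]]'
python3 -c "
from h import *
s=sensors.sense();print(s['eef_pos'],s['ee_rot'],s['force'])
for n in ('side','scene'):
    p=capture(n);P,C=sel(p,(300,200,88),(750,420,102));print(n,'rack',rect(P))"
```

```text
time_s: 56.05
eef_pos: [539.0, -6.6, 300.3]
ee_rot: [0.001, 0.999, 0.049, 0.003]
force: [-0.0, -0.1, -2.4]
grip_width: 0.382
[538.95059413  -6.63350556 300.30966638] [7.18822696e-04 9.98803233e-01 4.88227151e-02 2.81546817e-03] [-0.04211012 -0.12024071 -2.40966128]
side tower (array([540.3,  -6.2]), array([60.4, 58. ]), 4.8)
scene tower (array([537.3,  -5.4]), array([61. , 63.2]), 6.1)
time_s: 56.82
eef_pos: [517.5, 281.0, 293.9]
ee_rot: [0.0, 1.0, -0.02, -0.002]
force: [0.6, -0.2, -4.0]
grip_width: 0.378
time_s: 57.48
eef_pos: [518.3, 305.1, 234.5]
ee_rot: [0.001, 1.0, -0.022, -0.002]
force: [0.0, -0.7, -3.1]
grip_width: 0.383
[518.25522233 305.08102222 234.4968339 ] [ 9.80311346e-04  9.99758961e-01 -2.18115143e-02 -2.30593036e-03] [ 0.0105887  -0.69242161 -3.08624557]
side rack (array([521.2, 306.3]), array([103. , 290.7]), 87.2)
scene rack (array([518.9, 306.8]), array([104.4, 293.3]), 87.6)
```

```bash
python3 -m jog '[[[0.8,1.3,-5],[0,0,0],0.8],[[0.8,1.3,-18],[0,0,0],0.8],[[0.8,1.3,-32],[0,0,0],0.8],[[0.8,1.3,-46],[0,0,0],0.8],[[0.8,1.3,-60],[0,0,0],0.8],[[0.8,1.3,-74],[0,0,0],0.8],[[0.8,1.3,-86],[0,0,0],0.8],[[0.8,1.3,-92],[0,0,0],0.8]]'
python3 -m jog '[[[0,0,-2],[0,0,0],0.8],[[0,0,-4],[0,0,0],0.8],[[0,0,-6],[0,0,0],0.8],[[0,0,-8],[0,0,0],0.8],[[0,0,-9],[0,0,0],0.8],[[0,0,-9],[0,0,0],0.8],[[0,0,-9],[0,0,0],0.8],[[0,0,-9],[0,0,0],0.8]]'
python3 -c "
from h import *
s=sensors.sense();print(s['eef_pos'],s['ee_rot'],s['force'],s['wrist_torque'])"
```

```text
time_s: 58.25
eef_pos: [519.9, 307.8, 145.4]
ee_rot: [0.0, 1.0, -0.021, -0.0]
force: [0.3, 0.3, -3.3]
grip_width: 0.384
time_s: 58.92
eef_pos: [519.9, 307.9, 137.1]
ee_rot: [0.0, 1.0, -0.021, 0.0]
force: [-0.7, -1.4, -3.6]
grip_width: 0.382
[519.88165726 307.86518253 137.09534517] [ 3.59981845e-05  9.99778042e-01 -2.10678868e-02  9.58843416e-05] [-0.66263397 -1.41196026 -3.57443061] [-0.2339384   0.01912687  0.03440247]
```

```bash
python3 -m jog '[[[0,-0.6,-1],[0,0,0],0.8],[[0,-0.6,-2],[0,0,0],0.8],[[0,-0.6,-3],[0,0,0],0.8],[[0,-0.6,-3.5],[0,0,0],0.8],[[0,-0.6,-3.5],[0,0,0],0.6],[[0,-0.6,-3.5],[0,0,0],0.4],[[0,-0.6,-3.5],[0,0,0],0.2],[[0,-0.6,-3.5],[0,0,0],0.2]]'
python3 -c "
from h import *
s=sensors.sense();print(s['eef_pos'],s['force'])"
python3 -m jog '[[[0,0,15],[0,0,0],0.2],[[0,0,40],[0,0,0],0.2],[[0,0,70],[0,0,0],0.2],[[0,0,105],[0,0,0],0.2],[[-20,-5,135],[0,0,0],0.2],[[-50,-20,150],[0,0,0],0.2],[[-80,-45,150],[0,0,0],0.2],[[-100,-70,150],[0,0,0],0.2]]'
python3 - <<'E'
from h import *
print(sensors.sense()["eef_pos"],sensors.sense()["ee_rot"]);headcheck(((430,240,135),(600,400,160)))
for n in("scene","side","wrist"):
    p=capture(n);P,C=sel(p,(380,150,38),(470,235,60));print(n,len(P),rect(P) if len(P)>5 else 0)
    cv2.imwrite(f"pics/r_{n}.png",p["color"])
E
```

```text
time_s: 59.58
eef_pos: [519.9, 307.4, 133.5]
ee_rot: [-0.0, 1.0, -0.021, 0.0]
force: [0.3, -0.6, -0.4]
grip_width: 0.791
[519.94975511 307.41158772 133.54159536] [ 0.29944   -0.585752  -0.4318618]
time_s: 60.25
eef_pos: [417.8, 237.1, 284.3]
ee_rot: [-0.0, 1.0, -0.02, 0.001]
force: [0.2, 0.2, -0.0]
grip_width: 0.797
[417.81132532 237.08703581 284.28545815] [-3.71260591e-04  9.99795935e-01 -2.01776190e-02  9.02685682e-04]
scene head (array([516.9, 309.8]), array([34.3, 58.2]), 88.0) plane [ 4.00000e-03 -3.00000e-03  1.48882e+02] mark 19 [503.1 310.8 149.6]
side head (array([521.4, 309.2]), array([33.9, 57.6]), 87.6) plane [-3.00000e-03 -7.00000e-03  1.48341e+02] mark 22 [505.8 308.1 149.1]
wrist head (array([520.4, 307.4]), array([33.8, 57.3]), 87.7) plane [-0.00000e+00  6.00000e-03  1.49663e+02] mark 130 [505.3 308.3 150.4]
scene 62 (array([428.8, 200.5]), array([20.9, 22.1]), 63.4)
side 80 (array([433.7, 201.8]), array([21.6, 21.1]), 2.5)
wrist 394 (array([432.7, 198.8]), array([22.9, 22.9]), 86.3)
```

```bash
python3 -m jog '[[[7,-20,0],[0,0,0],0.5],[[14,-37,0],[0,0,0],0.5],[[14,-37,-30],[0,0,0],0.5],[[14,-37,-60],[0,0,0],0.5],[[14,-37,-90],[0,0,0],0.5],[[14,-37,-120],[0,0,0],0.5],[[14,-37,-140],[0,0,0],0.5],[[14,-37,-150],[0,0,0],0.5]]' 40
python3 -c "
from h import *
s=sensors.sense();print(s['eef_pos'],s['grip_width'])
p=capture('wrist');P,C=sel(p,(380,150,38),(470,235,60));print(len(P),rect(P) if len(P)>5 else 0)"
```

```text
time_s: 61.22
eef_pos: [433.3, 200.5, 130.6]
ee_rot: [0.0, 1.0, -0.021, -0.002]
force: [0.8, 1.4, 0.4]
grip_width: 0.501
[433.29591375 200.54437113 130.55310551] 0.5013486654380093
1036 (array([432.5, 199.1]), array([22.8, 23.3]), 44.1)
```

```bash
python3 -m jog '[[[-0.5,-0.5,-20],[0,0,0],0.5],[[-0.5,-0.5,-40],[0,0,0],0.5],[[-0.5,-0.5,-58],[0,0,0],0.5],[[-0.5,-0.5,-72],[0,0,0],0.5],[[-0.5,-0.5,-82],[0,0,0],0.5],[[-0.5,-0.5,-88],[0,0,0],0.5],[[-0.5,-0.5,-88],[0,0,0],0.5],[[-0.5,-0.5,-88],[0,0,0],0.5]]' 40
python3 -m jog '[[[0,0,0],[0,0,0],0.6],[[0,0,0],[0,0,0],0.7],[[0,0,0],[0,0,0],0.8],[[0,0,0],[0,0,0],0.9],[[0,0,0],[0,0,0],0.9],[[0,0,0],[0,0,0],0.9],[[0,0,0],[0,0,0],0.9],[[0,0,0],[0,0,0],0.9]]'
python3 -c "
from h import *
s=sensors.sense();print(s['eef_pos'],s['force'])"
python3 -m jog '[[[0,0,10],[0,0,0],0.9],[[0,0,30],[0,0,0],0.9],[[0,0,60],[0,0,0],0.9],[[0,0,95],[0,0,0],0.9],[[0,0,130],[0,0,0],0.9],[[0,0,165],[0,0,0],0.9],[[0,0,180],[0,0,0],0.9],[[0,0,180],[0,0,0],0.9]]'
python3 -c "
from h import *
s=sensors.sense();print(s['eef_pos'],s['force'],s['ee_rot'])"
```

```text
time_s: 61.93
eef_pos: [433.9, 200.0, 46.0]
ee_rot: [-0.0, 1.0, -0.021, 0.0]
force: [0.1, -0.2, 0.7]
grip_width: 0.5
time_s: 62.6
eef_pos: [433.9, 199.9, 46.2]
ee_rot: [-0.0, 1.0, -0.021, 0.001]
force: [0.1, -1.2, 6.2]
grip_width: 0.262
[433.87269447 199.86622692  46.19833411] [ 0.0708639  -1.2200015   6.18085222]
time_s: 63.27
eef_pos: [434.3, 200.1, 229.6]
ee_rot: [-0.001, 1.0, -0.021, 0.004]
force: [0.3, -0.3, 0.3]
grip_width: 0.262
[434.34403271 200.14099388 229.58681708] [ 0.32123924 -0.33517245  0.29899011] [-7.78186973e-04  9.99773645e-01 -2.09681132e-02  3.52002586e-03]
```

```bash
python3 -m jog '[[[12,-20,0],[0,0,0],0.9],[[28,-52,0],[0,0,0],0.9],[[46,-86,0],[0,0,0],0.9],[[64,-120,0],[0,0,0],0.9],[[80,-152,0],[0,0,0],0.9],[[95,-182,0],[0,0,0],0.9],[[104,-200,0],[0,0,0],0.9],[[106.7,-207.7,0],[0,0,0],0.9]]'
python3 -m jog '[[[0,0,0],[0,0,0],0.9],[[0,0,-10],[0,0,0],0.9],[[0,0,-20],[0,0,0],0.9],[[0,0,-30],[0,0,0],0.9],[[0,0,-38],[0,0,0],0.9],[[0,0,-38],[0,0,0],0.9],[[0,0,-38],[0,0,0],0.9],[[0,0,-38],[0,0,0],0.9]]'
python3 - <<'E'
from h import *
s=sensors.sense();print(s['eef_pos'],s['force'],s['ee_rot'])
im=[]
for n in("scene","side"):
    p=capture(n);c=pix(p,(539.5,-7.6,145)).astype(int)
    im.append(cv2.resize(p["color"][c[1]-25:c[1]+25,c[0]-25:c[0]+25],None,fx=8,fy=8,interpolation=3))
    for X in((539.5,-7.6,137),(511,-38.5,137)): print(n,pix(p,X)-c+25)
cv2.imwrite("pics/plug.png",np.hstack(im))
E
```

```text
time_s: 63.93
eef_pos: [540.4, -10.3, 224.1]
ee_rot: [-0.0, 1.0, -0.022, -0.001]
force: [0.3, -0.6, -1.0]
grip_width: 0.269
time_s: 64.6
eef_pos: [540.2, -7.7, 187.8]
ee_rot: [0.0, 1.0, -0.021, 0.0]
force: [0.4, 0.4, 0.3]
grip_width: 0.267
[540.16950853  -7.6940107  187.789027  ] [0.44241979 0.35498329 0.33878744] [ 4.53455106e-05  9.99780929e-01 -2.09283360e-02  3.10985156e-04]
scene [25.10221865 28.24037483]
scene [40.20372159 25.70511723]
side [25.10157245 27.70697545]
side [35.85283737 20.7029456 ]
```

View pics/plug.png

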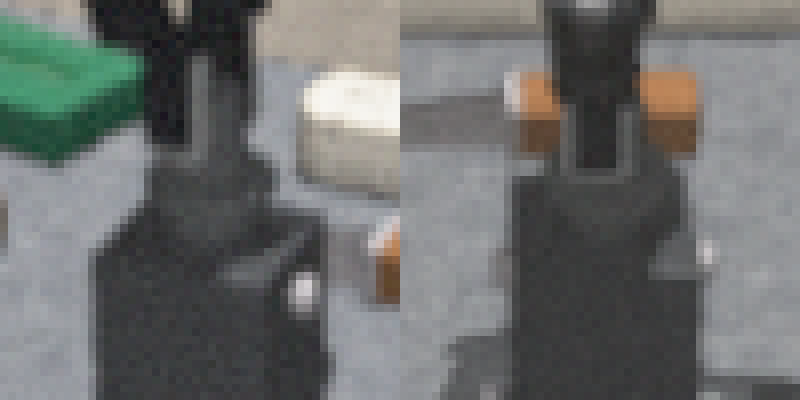

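```bash
python3 -m jog '[[[0.5,0,-2],[0,0,0],0.9],[[0.5,0,-4.5],[0,0,0],0.9],[[0.5,0,-7],[0,0,0],0.9],[[0.5,0,-9.5],[0,0,0],0.9],[[0.5,0,-12],[0,0,0],0.9],[[0.5,0,-14],[0,0,0],0.9],[[0.5,0,-15.5],[0,0,0],0.9],[[0.5,0,-16],[0,0,0],0.9]]'
python3 -c "
from h import *
s=sensors.sense();print(s['eef_pos'],s['force'],s['wrist_torque'])"
```

```text
time_s: 65.37
eef_pos: [540.6, -7.9, 171.5]
ee_rot: [0.0, 1.0, -0.021, 0.0]
force: [-1.3, 0.2, 3.1]
grip_width: 0.27
[540.55578452  -7.91140625 171.51975581] [-1.30128155  0.20096091  3.05478815] [0.08454583 0.25310137 0.0434711 ]
```

Down at the expected height. Release, lift and back off, then check everything.

```bash
python3 -m jog '[[[0,0,0],[0,0,0],0.8],[[0,0,0],[0,0,0],0.6],[[0,0,0],[0,0,0],0.45],[[0,0,0],[0,0,0],0.4],[[0,0,10],[0,0,0],0.4],[[0,0,40],[0,0,0],0.4],[[0,0,75],[0,0,0],0.4],[[0,0,110],[0,0,0],0.4]]'
python3 -m jog '[[[-20,0,10],[0,0,0],0.4],[[-50,0,20],[0,0,0],0.4],[[-80,0,20],[0,0,0],0.4],[[-100,0,20],[0,0,0],0.4],[[-100,0,20],[0,0,0],0.4],[[-100,0,20],[0,0,0],0.4],[[-100,0,20],[0,0,0],0.4],[[-100,0,20],[0,0,0],0.4]]'
python3 - <<'E'
from h import *
for n in("scene","side","wrist"):
    p=capture(n);cv2.imwrite(f"pics/f_{n}.png",p["color"])
    P,C=sel(p,(500,-50,150),(590,40,190));print(n,"plugknob",len(P),rect(P),P[:,2].max())
    Q=P[P[:,2]>168];print("top",rect(Q),np.median(Q[:,2])) if len(Q)>5 else 0
    P,C=sel(p,(490,80,75),(590,140,100));print("carr knob",rect(P))
headcheck(((430,240,135),(600,400,160)))
a=cv2.imread("pics/f_scene.png")[110:330,120:400];b=cv2.imread("pics/f_side.png")[110:330,120:400]
cv2.imwrite("pics/final.png",cv2.resize(np.hstack([a,b]),(800,314),interpolation=3))
E
```

```text
time_s: 66.03
eef_pos: [540.1, -7.8, 283.5]
ee_rot: [-0.0, 1.0, -0.021, -0.0]
force: [0.7, -0.1, 0.5]
grip_width: 0.602
time_s: 66.7
eef_pos: [441.2, -7.9, 301.5]
ee_rot: [-0.0, 1.0, -0.021, 0.0]
force: [0.1, 1.4, -0.5]
grip_width: 0.6
scene plugknob 95 (array([534.6,  -3.8]), array([20.7, 22.6]), 26.1) 174.87707187386522
top (array([536. ,  -5.1]), array([18.9, 23.8]), 58.0) 172.16028241866908
carr knob (array([525.7, 100.4]), array([22.3, 24.2]), 29.6)
side plugknob 93 (array([539.2,  -5.5]), array([23.1, 21.4]), 58.5) 174.4723779979339
top (array([539.2,  -6. ]), array([22.1, 21. ]), 58.5) 171.78787431247184
carr knob (array([530.6, 100.3]), array([22.7, 22.2]), 1.3)
wrist plugknob 953 (array([538.9,  -8.4]), array([23. , 22.7]), 44.0) 176.048876433565
top (array([538.9,  -8.4]), array([22.9, 22.7]), 44.0) 173.55846024272932
carr knob (array([529.5,  95.6]), array([24.8, 24.8]), 56.7)
scene head (array([516.3, 310.2]), array([34.6, 57.2]), 87.1) plane [ 3.000e-03 -2.800e-02  1.488e+02] mark 18 [503.2 310.4 149.6]
side head (array([521.3, 309.2]), array([34. , 57.6]), 87.5) plane [-3.00000e-03 -1.90000e-02  1.48318e+02] mark 20 [505.9 307.8 148.9]
wrist few
```

View pics/final.png

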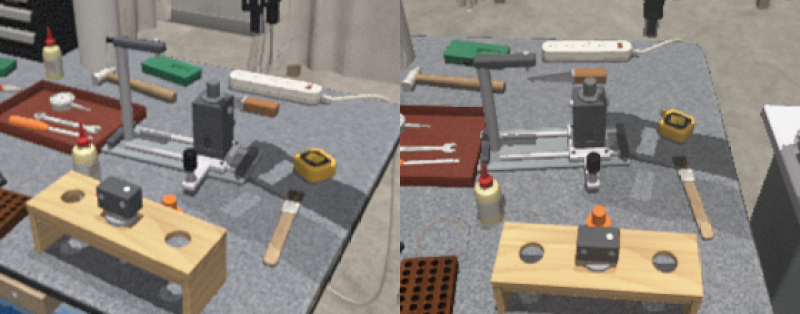

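```bash
python3 -c "
from h import *
p=capture('scene');P,C=sel(p,(440,-290,14),(620,-180,40));print(rect(P),np.percentile(P[:,2],[50,95]))
print(ctrl.finish_job())"
```

```text
(array([ 551.6, -227.7]), array([102.7,  34.4]), 5.2) [24.18548959 27.46263486]
the job is handed in; nothing more can be done
None
```

I gauged the only head in the rack, the middle one (block measured at 58 mm), returned it, and handed the job in at about 67 s of the 210 s.

**Seating:** The first twisting push left the head about 3 mm proud and tilted. I regripped it and pushed again with a twist, then pressed on top with the closed fingertips. After that the collar was flat on the face, with the top 54.0 mm above the mouth against 54 mm nominal.

**Gauging:** The white spot rested under the needle for over 2 s, within about 1 mm in both camera views. I then drew the carriage out to its stop with about 37 N. It had started about 6 mm short of the stop.

**Freeing the head:** The drift had been knocked about 45 mm aside, so I measured its position again before picking it up. It lifted the head about 9 mm with my hand off the head.

**Last checks:**
- **Head:** It hangs level in the middle hole of the rack, its top at about 149 mm.
- **Dust plug:** The grey plug stands in the socket, with its flange at the expected height.
- **Drift:** It lies flat on its underside, its handle top at about 26 mm.
- **Carriage:** The knob is within 0.3 mm of where it was after the pull to the stop. I did not pull it again after placing the plug.
- **Bystanders:** Nothing was knocked over.

The two fixed cameras disagree by about 4 mm in x; I worked with averaged positions checked against the wrist camera.

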